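# Kit sensor cells from the carousel and roll the tote into the bay

## Robot

A 6-joint arm with a two-finger parallel gripper is mounted at the origin on a cart in front of the work surface, level with it; the furniture and walls round the work are solid. World frame = base frame: x ahead of the robot, y to its left, z up, the work surface at z = 0. Lengths are in m, angles in rad, forces in N, time in s.
With the tool pointing down it reaches from about 0.425 to 0.95 m from the base axis. Payload 3.5 kg.
Tool frame: the origin (TCP) lies midway between the tips of the shut fingers; the grasp point (between the pads) lies 19 mm behind it; y points along the fingers, x is the direction in which the jaws open and shut, and the axes are right-handed (so a half turn about y gives the same grasp; the last joint's range is limited). The gripper opens to 85 mm and grips with 20 to 120 N. Pads are 22 mm wide; open, the fingers measure 114 mm over their backs; the gripper's body (76 mm by 85 mm) begins 54 mm behind the grasp point. The pads swing forward as they close: fully open they stand 13 mm farther back than shut.
Start: joints at [1.109, 0.286, 1.577, -0, 1.279, -0.15], TCP at [0.207, 0.642, 0.231] pointing down, gripper open.
Joint ranges: [-2.77, 2.77], [-0.9, 2.22], [0.21, 2.48], [-1.53, 4.67], [0.24, 2.81], [-2.84, 2.84]. Speed limits (rad/s): [2.79, 2.79, 3.14, 3.14, 3.14, 3.14].

## Interface

Orientations are given as a unit quaternion [x, y, z, w].
In Python, from plant import ctrl, viewer gives the robot as it stands.
- The arm moves only by the tool step_arm, never from a script. Its argument "rows" is a list of rows, each a list of 3 entries, a list of its own where there are three numbers: the turn, a rotation vector about the tool's x, y, z in degrees, then the shift along the tool's x, y, z in mm, then the closure, from 0 (fully open) to 1 (shut). A call has 1 to 10 rows; each row is the pose to reach, as a shift and turn from the pose commanded when the call began, along the tool's axes at that moment; what a row does not reach only later rows make up. A row lasts 1/12 s, in which the tool goes at most 41.7 mm and 7.16 degrees, less where a joint would pass 70% of its speed; a pose out of reach is approached as far as the arm can. A call with a gripper value outside its range is refused whole. The fingers move at their own pace and stop on an object; "newtons" is the grip in N (left out, the last holds). Time passes only in rows, so rows that repeat a pose let the fingers close. It gives the time, the measured TCP pose, the force and the opening at its end, in the units of the state.
- ctrl.get_state(): the state, without advancing time (a new reading comes with each control period).
- viewer.read_camera(name): name is "scene" or "top" or "wrist"; returns (picture, depth): 480x640x3 uint8, red, green, blue; 480x640 float32, m along the optical axis (not along the pixel's ray), 0 where there is no reading.
- viewer.calibration(name): a dict with "K" (3x3 intrinsics, pixels), "D" ([k1, k2, p1, p2, k3] as OpenCV has them; the pictures are not rectified), "R" (3x3) and "t" (3): a world point X has camera coordinates R X + t. Camera axes: x right, y down, z forward; pixel columns grow to the right and rows downward; lengths in m; the calibration is good to about 2 mm. A picture is of the moment at which its call begins: read the wrist's pose just before it. calibration takes no time and is no camera call; for the wrist camera it gives the pose at the moment of the call.
- ctrl.sign_off(): hands the job in, once; it reports no verdict.
The state is a dict: "time": time; "qpos": joint angles; "dq": joint speeds; "joint_efforts": joint torques, N m; "eef_pos": TCP position; "tcp_rot": TCP orientation; "contact_force": force on the tool from outside, world axes, zero at the start; "wrist_torque": the same for the moment, N m; "opening": opening from 0.0 (shut) to 1.0 (fully open).
Only numpy, scipy, OpenCV 4.12 (cv2) and the standard library are available. Lean on these libraries where they do the work, as an engineer would, in place of code of your own. Each camera call takes 0.05 s, during which the arm holds its last target.

## Task

Turn the parts carousel by its hand grip to bring each compartment that holds a sensor cell to the open front of the cover, and put every sensor cell from the carousel down onto the floor of the tote at the loading end of the roller track. When the last cell is in, push the tote along the rollers, without lifting it, until it is fully home against the end stop of the station bay. Leave the ring gauge in the carousel, with its compartment turned to the open front for the next job, and leave the other things on the bench alone.

Things in the scene. Friction and masses are not known exactly. Their poses are not given: they have to be found in the camera images.
- carousel_stand: fixed grey round stand of the parts carousel, 230 mm across with its cover; origin on the turning axis at bench height, z up, -x axis towards the open front. A clear dust cover (underside 62, top 65 mm above the bench, 34 to 115 mm from the axis, clear skirt at its edge) roofs the turntable except in a sector 50 deg either side of the -x axis, open from above
- pick_place (a point): fixed point at the open front of the cover, 72 mm from the turning axis, 30 mm above the bench: where the middle of a compartment's floor is when that compartment faces the front squarely. Axes as the stand's
- carousel_grip (a point): point on the turntable's axis, 84 mm above the bench, inside its black bar-shaped hand grip (40 mm long, 14 mm wide, from 65 to 93 mm above the bench). x along the bar, z up; turns with the turntable, which turns either way with no end stops, heavy and damped (about 0.3 N m at 0.8 rad/s; a jerk can topple what stands on it) and stays where it is left
- carousel_floor (a point): point on the turntable's axis at the height of the compartments' floor, 30 mm above the bench; turns with it. Five equal compartments: middles 72 mm from the axis at 0, 72, 144, 216, 288 deg from this x axis. Rim (103 mm inside radius) and 3 mm partitions end 40 mm above the bench; hub radius 22 mm
- track: fixed roller track, 360 mm long, 103 mm wide: passive steel rollers between two aluminium side rails; origin at the middle of its length at bench height; y axis along the track away from the bay, z up. Roller tops are 30 mm above the bench, side rails 40 mm; the -y end is the station bay, with cheeks and an end stop 66 mm above the bench; the +y end is open
- bay_home (a point): the place, on top of the rollers (30 mm above the bench), where the centre of the tote's underside is when the tote stands fully home in the bay against the end stop (105.5 mm from the track's middle towards its -y end); axes as the track's
- tote: loose open white plastic tote on the rollers, 85 mm (x) by 135 mm (y) by 42 mm high, walls and floor 3 mm, 0.18 to 0.35 kg; origin at the centre of its underside, y along the track. It rolls easily in y between the side rails (2 to 3 mm of play)
- cell_a_mid (a point): steel-grey pressure sensor cell, a stubby upright cylinder 27 mm tall and about 19 mm across (gripped at 19 mm, at any yaw), 46 g; this point is its centre, half-way up, z along its length. In some runs it is absent. It stands in a compartment of the carousel (floor 30 mm above the bench) at the start
- cell_b_mid (a point): steel-grey pressure sensor cell, a stubby upright cylinder 27 mm tall and about 19 mm across (gripped at 19 mm, at any yaw), 46 g; this point is its centre, half-way up, z along its length. In some runs it is absent. It stands in a compartment of the carousel (floor 30 mm above the bench) at the start
- cell_c_mid (a point): steel-grey pressure sensor cell, a stubby upright cylinder 27 mm tall and about 19 mm across (gripped at 19 mm, at any yaw), 46 g; this point is its centre, half-way up, z along its length. In some runs it is absent. It stands in a compartment of the carousel (floor 30 mm above the bench) at the start
- cell_d_mid (a point): steel-grey pressure sensor cell, a stubby upright cylinder 27 mm tall and about 19 mm across (gripped at 19 mm, at any yaw), 46 g; this point is its centre, half-way up, z along its length. In some runs it is absent. It stands in a compartment of the carousel (floor 30 mm above the bench) at the start
- gauge_ring_mid (a point): steel ring gauge, 40 mm across, 14 mm high, lying in a compartment of the carousel, where it stays; this point is its centre
- tape: loose amber tape roll at the back, a bystander, 66 mm across; origin under its middle
- hex_key: loose hex key lying between the track and the clamp fixture, a bystander, 88 mm long; origin under its middle
- bench_timer: loose white bench timer at the back left, a bystander, 62 mm square; origin under its middle
- spare_plug: loose red test plug lying on the bench right of the carousel, a bystander, 55 mm long; origin under its middle

How it is judged:
On the way, in this order (a step that is already met when the one before it is completed fails the run):
1. every sensor cell is in the tote, while the tote is still outside the bay (x of cell_a_mid in the frame of tote between -0.042 and 0.042 m and y of cell_a_mid in the frame of tote between -0.0675 and 0.0675 m and z of cell_a_mid in the frame of tote between 0 and 0.04 m and x of cell_b_mid in the frame of tote between -0.042 and 0.042 m and y of cell_b_mid in the frame of tote between -0.0675 and 0.0675 m and z of cell_b_mid in the frame of tote between 0 and 0.04 m and x of cell_c_mid in the frame of tote between -0.042 and 0.042 m and y of cell_c_mid in the frame of tote between -0.0675 and 0.0675 m and z of cell_c_mid in the frame of tote between 0 and 0.04 m and x of cell_d_mid in the frame of tote between -0.042 and 0.042 m and y of cell_d_mid in the frame of tote between -0.0675 and 0.0675 m and z of cell_d_mid in the frame of tote between 0 and 0.04 m and y of tote in the frame of track above -0.02 m), for 0.2 s.
2. the tote stands fully home in the bay (horizontal distance between tote and bay_home below 0.008 m and angle between tote's own z axis and vertical below 0.08 rad), for 0.2 s.
At the end, for the whole second after the job is handed in: every sensor cell that is present is on the floor of the tote (centre under 40 mm above its underside); the tote stands level, at rest, within 8 mm of home against the end stop; the ring gauge is in the carousel, its centre within 35 mm of pick_place in plan (all of step 2 and x of cell_a_mid in the frame of tote between -0.042 and 0.042 m and y of cell_a_mid in the frame of tote between -0.0675 and 0.0675 m and z of cell_a_mid in the frame of tote between 0 and 0.04 m and x of cell_b_mid in the frame of tote between -0.042 and 0.042 m and y of cell_b_mid in the frame of tote between -0.0675 and 0.0675 m and z of cell_b_mid in the frame of tote between 0 and 0.04 m and x of cell_c_mid in the frame of tote between -0.042 and 0.042 m and y of cell_c_mid in the frame of tote between -0.0675 and 0.0675 m and z of cell_c_mid in the frame of tote between 0 and 0.04 m and x of cell_d_mid in the frame of tote between -0.042 and 0.042 m and y of cell_d_mid in the frame of tote between -0.0675 and 0.0675 m and z of cell_d_mid in the frame of tote between 0 and 0.04 m and linear speed of tote below 0.02 m/s and horizontal distance between gauge_ring_mid and pick_place below 0.035 m and horizontal distance between gauge_ring_mid and carousel_stand below 0.108 m and height (world z) of gauge_ring_mid below 0.065 m); the robot touches nothing.
It fails at once if the ring gauge is taken out of the carousel ((horizontal distance between gauge_ring_mid and carousel_stand above 0.125 m or height (world z) of gauge_ring_mid above 0.1 m)).
It fails at once if the tote is lifted off the rollers or tipped (z of tote in the frame of track above 0.05 m or angle between tote's own z axis and vertical above 0.4 rad).
It fails at once if a bystander on the bench is moved more than 30 mm (distance of any of tape, hex_key, bench_timer, spare_plug from where it was at the start of the episode above 0.03 m).
Of cell_a, cell_b, cell_c, cell_d only 3 to 4 are there at a start; the rules pass over those that are not, and their reading is None.
At some moment in a run one of cell_a, cell_b, cell_c, cell_d may be knocked a few centimetres aside while the robot is not near it.
Once in a run the grip may slacken for a moment while it holds something.
It also fails if it takes over 210 s, if anything falls off the work surface, if the arm or the gripper's body presses on something with over 40 N, if the wrist force passes 120 N, or if a joint passes its speed limit or range.

## Working session

There is one attempt and no reset: what is moved stays moved. The work goes in short steps, Python scripts to look and compute and a tool call to move; the robot and the scene stay as the last step left them, time stands still between calls to the robot, and variables do not carry over. Pictures are saved under pics/ and viewed, and the job is handed in when it is done.

Besides the shell and the picture viewer there is one more tool, called by a JSON object that holds its "op" and its "data", one argument or row to a line. step_arm: Moves the arm, as the interface text tells. Its arguments: {"type":"object","properties":{"rows":{"type":"array"},"newtons":{"type":"number"}},"required":["rows"]}

```bash
ls; mkdir -p pics
python3 - <<'E'
from plant import ctrl, viewer
import cv2
print(ctrl.get_state())
for n in ["scene","top"]:
    p,d=viewer.read_camera(n); cv2.imwrite(f"pics/{n}0.png",p[:,:,::-1])
    c=viewer.calibration(n); print(n,c)
E
```

```text
pics
{'time': 0.0, 'qpos': array([ 1.10897609e+00,  2.87150505e-01,  1.57818951e+00, -1.44880223e-05,
        1.27859806e+00, -1.49981740e-01]), 'dq': array([-7.20526377e-04, -2.18168297e-03, -5.77320528e-04, -8.64530605e-04,
        6.73024633e-04, -7.13926957e-05]), 'joint_efforts': array([-1.17513857e-03, -4.05971646e+01, -2.92628735e+01, -1.46440962e-04,
        5.67928029e-03,  2.73415701e-06]), 'eef_pos': array([0.20676109, 0.64185773, 0.22995052]), 'tcp_rot': array([ 0.57196437,  0.41555792, -0.41702483, -0.57119056]), 'contact_force': array([-0.08937259, -0.3332894 , -0.25137029]), 'wrist_torque': array([-0.00748333, -0.04542945,  0.00845194]), 'opening': 0.9959127260091287}
scene {'K': array([[532.67098838,   0.        , 313.10365405],
       [  0.        , 532.67098838, 242.52090208],
       [  0.        ,   0.        ,   1.        ]]), 'D': array([0.00903987, 0.        , 0.        , 0.        , 0.        ]), 'R': array([[-0.89668155, -0.44264925, -0.0048834 ],
       [-0.23603461,  0.4874134 , -0.84066392],
       [ 0.37449949, -0.75265518, -0.54153515]]), 't': array([0.61286484, 0.15316043, 0.86558362])}
top {'K': array([[471.79998909,   0.        , 308.82040073],
       [  0.        , 471.79998909, 234.30087686],
       [  0.        ,   0.        ,   1.        ]]), 'D': array([0.02412911, 0.        , 0.        , 0.        , 0.        ]), 'R': array([[-0.01941934, -0.99950667,  0.02468427],
       [-0.98834263,  0.01546194, -0.15145881],
       [ 0.15100243, -0.02733774, -0.98815531]]), 't': array([0.0981218 , 0.60026309, 0.91563956])}
```

View pics/top0.png

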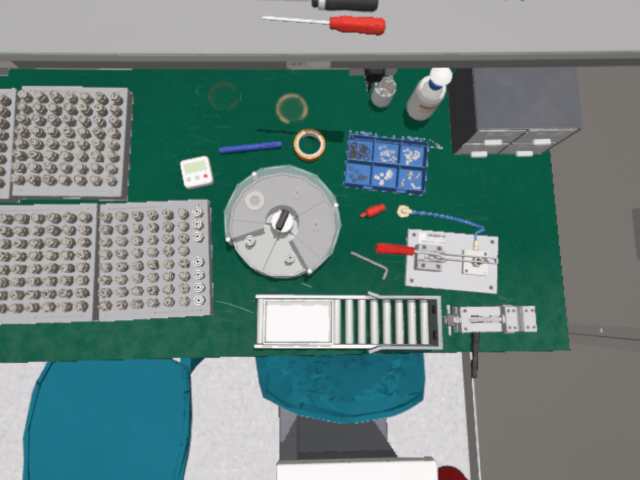

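View pics/scene0.png

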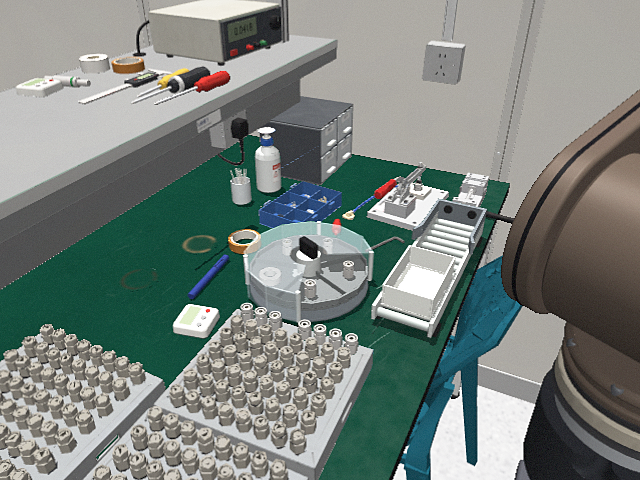

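```bash
cat > h.py <<'E'
import numpy as np, cv2
from plant import ctrl, viewer
from scipy.spatial.transform import Rotation as Ro
def ray_plane(c,uv,z):
    uv=np.array(uv,float).reshape(-1,1,2)
    n=cv2.undistortPoints(uv,c["K"],c["D"]).reshape(-1,2)
    d=np.c_[n,np.ones(len(n))]@c["R"]; o=-c["R"].T@c["t"]
    s=(z-o[2])/d[:,2]; return o+s[:,None]*d
def proj(c,X):
    X=np.array(X,float).reshape(-1,3)
    return cv2.projectPoints(X,cv2.Rodrigues(c["R"])[0],c["t"],c["K"],c["D"])[0].reshape(-1,2)
def crop(name,out,x0,y0,w,h,s):
    p,d=viewer.read_camera(name)
    cv2.imwrite(out,cv2.resize(p[y0:y0+h,x0:x0+w,::-1],None,fx=s,fy=s,interpolation=cv2.INTER_CUBIC)); return p,d
def st():
    s=ctrl.get_state(); print('t',round(s['time'],2),'tcp',s['eef_pos'].round(4),'R',Ro.from_quat(s['tcp_rot']).as_matrix().round(3).tolist(),'F',s['contact_force'].round(1),'op',round(s['opening'],3),'q',s['qpos'].round(2)); return s
E
python3 - <<'E'
from h import *
p=cv2.imread('pics/top0.png')
cv2.imwrite('pics/c1.png',cv2.resize(p[150:360,210:450],None,fx=2.5*4/3,fy=2.5*4/3 if 0 else 2.85,interpolation=cv2.INTER_CUBIC)[:600,:800])
p=cv2.imread('pics/scene0.png')
cv2.imwrite('pics/c2.png',cv2.resize(p[180:345,230:500],None,fx=2.9,fy=2.9,interpolation=cv2.INTER_CUBIC)[:600,:800])
st()
E
```

```text
t 0.1 tcp [0.2068 0.6419 0.23  ] R [[0.307, -0.001, -0.952], [0.952, -0.002, 0.307], [-0.002, -1.0, 0.0]] F [ 0.3 -1.2  0.4] op 1.003 q [ 1.11  0.29  1.58 -0.    1.28 -0.15]
```

View pics/c1.png

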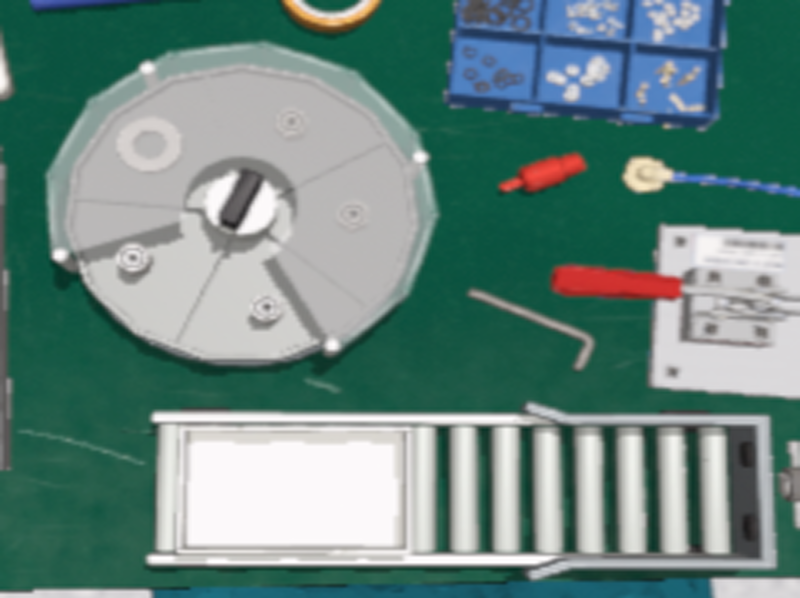

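View pics/c2.png

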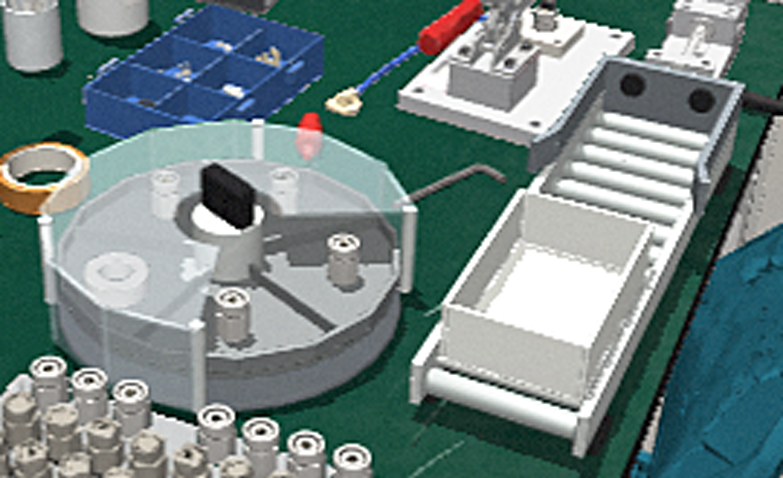

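Run:
```python
from h import *
c=viewer.calibration('top')
f=lambda L:[(210+a/3.3333,150+b/2.85) for a,b in L]
posts=ray_plane(c,f([(148,68),(420,157),(332,346),(60,256)]),.065); print('posts',posts.round(4)); ctr=posts.mean(0)
print('ctr',ctr.round(4), [np.hypot(*(q-ctr)[:2]).round(4) for q in posts],[np.degrees(np.arctan2(*(q-ctr)[1::-1])).round(1) for q in posts])
cells=ray_plane(c,f([(132,258),(265,308),(352,214),(290,122)]),.057)
ring=ray_plane(c,f([(150,144)]),.044)
grip=ray_plane(c,f([(252,173),(232,227),(242,200)]),.093)
print('grip',grip.round(4)); 
ax=grip[2]
for q in list(cells)+list(ring): 
  v=(q-ax)[:2]; print(q.round(4),np.hypot(*v).round(4),np.degrees(np.arctan2(v[1],v[0])).round(1))
v=grip[0]-grip[1];print('bar',np.degrees(np.arctan2(v[1],v[0])),np.hypot(*v[:2]))
print('tote',ray_plane(c,f([(178,425),(410,425),(410,555),(178,555)]),.072).round(4))
print('track',ray_plane(c,f([(152,415),(770,415),(775,570),(150,567)]),.04).round(4))
```

```text
posts [[0.7242 0.1959 0.065 ]
 [0.6574 0.0323 0.065 ]
 [0.5249 0.088  0.065 ]
 [0.5902 0.2482 0.065 ]]
ctr [0.6242 0.1411 0.065 ] [np.float64(0.114), np.float64(0.1138), np.float64(0.1126), np.float64(0.1124)] [np.float64(28.7), np.float64(-73.0), np.float64(-151.9), np.float64(107.6)]
grip [[0.6416 0.1331 0.093 ]
 [0.6044 0.1452 0.093 ]
 [0.623  0.1392 0.093 ]]
[0.5893 0.2065 0.057 ] 0.0753 116.6
[0.5527 0.1273 0.057 ] 0.0712 -170.4
[0.6185 0.0739 0.057 ] 0.0654 -93.9
[0.6857 0.1103 0.057 ] 0.0691 -24.7
[0.6738 0.1967 0.044 ] 0.0767 48.5
bar -17.941064677904887 0.03902416019753859
tote [[0.4725 0.1784 0.072 ]
 [0.47   0.044  0.072 ]
 [0.3839 0.0463 0.072 ]
 [0.3868 0.1788 0.072 ]]
track [[ 0.4803  0.1962  0.04  ]
 [ 0.4735 -0.1764  0.04  ]
 [ 0.367  -0.1725  0.04  ]
 [ 0.3766  0.1975  0.04  ]]
```

{"op": "step_arm", "data": {
  "rows": [
    [[0,0,0],[-25,0,-39],0.3],
    [[0,0,0],[-350,30,-551],0.3],
    [[0,0,0],[-350,30,-551],0.3],
    [[0,0,0],[-350,30,-551],0.3],
    [[0,0,0],[-350,30,-551],0.3],
    [[0,0,0],[-350,30,-551],0.3],
    [[0,0,0],[-350,30,-551],0.3],
    [[0,0,0],[-350,30,-551],0.3],
    [[0,0,0],[-350,30,-551],0.3],
    [[0,0,0],[-350,30,-551],0.3]
  ]
}}

```text
time: 0.93
eef_pos: [0.4735, 0.3204, 0.2125]
tcp_rot: [-0.571, -0.416, 0.417, 0.572]
contact_force: [0.9, -0.3, 0.2]
opening: 0.702
```

Run:
```python
from h import *
st()
```

```text
t 0.93 tcp [0.4735 0.3204 0.2125] R [[0.307, -0.001, -0.952], [0.952, -0.0, 0.307], [-0.0, -1.0, 0.0]] F [ 0.9 -0.3  0.2] op 0.702 q [ 0.42  0.08  1.85  0.    1.21 -0.84]
```

{"op": "step_arm", "data": {
  "rows": [
    [[0,0,0],[-110,5,-173],0.3],
    [[0,0,0],[-110,5,-173],0.3],
    [[0,0,0],[-110,5,-173],0.3],
    [[0,0,0],[-110,5,-173],0.3],
    [[0,0,0],[-110,5,-173],0.3],
    [[0,0,0],[-110,5,-173],0.3],
    [[0,0,0],[-110,5,-173],0.3]
  ]
}}

```text
time: 1.52
eef_pos: [0.6044, 0.1625, 0.207]
tcp_rot: [-0.572, -0.415, 0.416, 0.573]
contact_force: [0.9, 0.8, 1.0]
opening: 0.7
```

Run:
```python
from h import *
st()
c=viewer.calibration('wrist'); p,d=viewer.read_camera('wrist'); cv2.imwrite('pics/w1.png',p[:,:,::-1])
p,d=crop('top','pics/t1.png',210,150,240,200,3.333)
np.savez('w1.npz',**c); print(c)
```

```text
t 1.52 tcp [0.6044 0.1625 0.207 ] R [[0.31, -0.002, -0.951], [0.951, 0.0, 0.31], [-0.0, -1.0, 0.002]] F [0.9 0.8 1. ] op 0.7 q [ 0.1   0.2   1.72  0.    1.22 -1.15]
{'K': array([[411.31241195,   0.        , 321.20977856],
       [  0.        , 411.31241195, 240.55927796],
       [  0.        ,   0.        ,   1.        ]]), 'D': array([-0.02695018,  0.        ,  0.        ,  0.        ,  0.        ]), 'R': array([[ 3.09746588e-01,  9.50819141e-01, -1.14080261e-04],
       [ 9.08488334e-01, -2.95921154e-01,  2.95092556e-01],
       [ 2.80545892e-01, -9.15075531e-02, -9.55468665e-01]]), 't': array([-0.34195986, -0.53177977,  0.20261263])}
```

View pics/w1.png

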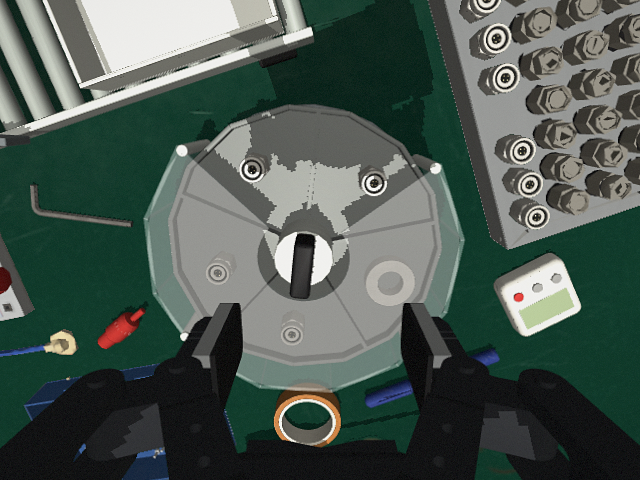

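Run:
```python
from h import *
p=cv2.imread('pics/w1.png')
cv2.imwrite('pics/w1c.png',cv2.resize(p[130:350,170:450],None,fx=2.7,fy=2.7,interpolation=cv2.INTER_CUBIC))
```

```text
(no output)
```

View pics/w1c.png

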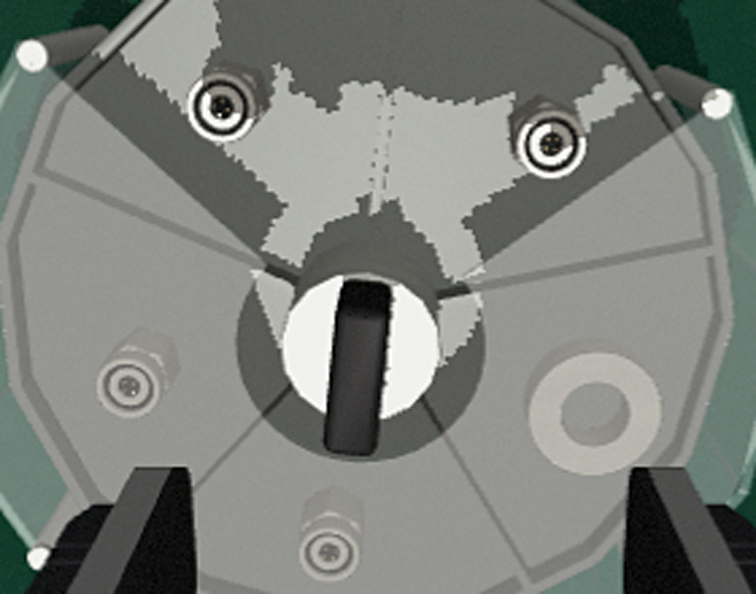

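Run:
```python
from h import *
c=dict(np.load('w1.npz'))
print('cam',-c['R'].T@c['t'])
f=lambda L:[(170+a/2.7,130+b/2.7) for a,b in L]
posts=ray_plane(c,f([(32,55),(716,103),(40,557)]),.065); print('posts',posts.round(4))
A=np.c_[2*posts[:,:2],np.ones(3)];b=(posts[:,:2]**2).sum(1);s=np.linalg.solve(A,b);print('circ',s[:2],np.sqrt(s[2]+s[:2]@s[:2]))
g=ray_plane(c,f([(342,318),(390,318),(378,450),(326,450)]),.093);print(g.round(4),g.mean(0)); ax=np.array([*s[:2],0])
print('disc?',ray_plane(c,f([(283,350),(441,350),(361,274)]),.065).round(4))
v=(g[0]+g[1]-g[2]-g[3])/2;print('bar',np.degrees(np.arctan2(v[1],v[0])),np.hypot(*v[:2]))
for ax in (ax,g.mean(0)):
 for q in list(posts)+list(ray_plane(c,f([(222,106),(551,144),(128,386),(328,552)]),.057))+list(ray_plane(c,f([(595,412)]),.044))+list(ray_plane(c,f([(40,173),(712,245),(527,580),(384,95),(375,205),(190,490)]),.04)):
  v=(q-ax)[:2]; print(q.round(4),np.hypot(*v).round(4),np.degrees(np.arctan2(v[1],v[0])).round(1))
```

```text
cam [0.53219448 0.18631768 0.35047526]
posts [[0.5252 0.0884 0.065 ]
 [0.5906 0.2501 0.065 ]
 [0.6577 0.0326 0.065 ]]
circ [0.62573724 0.14179827] 0.11381572808231365
[[0.6075 0.1447 0.093 ]
 [0.6111 0.1559 0.093 ]
 [0.6436 0.1419 0.093 ]
 [0.6396 0.1294 0.093 ]] [0.62546155 0.14297987 0.093     ]
disc? [[0.6194 0.1219 0.065 ]
 [0.6328 0.1629 0.065 ]
 [0.6056 0.1491 0.065 ]]
bar 155.55550165747414 0.03543353349871502
[0.5252 0.0884 0.065 ] 0.1138 -152.0
[0.5906 0.2501 0.065 ] 0.1138 108.0
[0.6577 0.0326 0.065 ] 0.1138 -73.7
[0.5528 0.1281 0.057 ] 0.0742 -169.3
[0.5893 0.2075 0.057 ] 0.0752 119.0
[0.6184 0.0745 0.057 ] 0.0677 -96.2
[0.6861 0.111  0.057 ] 0.0678 -27.0
[0.6732 0.199  0.044 ] 0.0743 50.3
[0.5556 0.0688 0.04  ] 0.1012 -133.9
[0.6351 0.245  0.04  ] 0.1037 84.8
[0.7242 0.1635 0.04  ] 0.1008 12.4
[0.5651 0.1685 0.04  ] 0.0662 156.2
[0.5939 0.1562 0.04  ] 0.035 155.7
[0.6614 0.0731 0.04  ] 0.0774 -62.5
[0.5252 0.0884 0.065 ] 0.1141 -151.4
[0.5906 0.2501 0.065 ] 0.1126 108.0
[0.6577 0.0326 0.065 ] 0.115 -73.7
[0.5528 0.1281 0.057 ] 0.0742 -168.4
[0.5893 0.2075 0.057 ] 0.074 119.3
[0.6184 0.0745 0.057 ] 0.0689 -95.9
[0.6861 0.111  0.057 ] 0.0686 -27.8
[0.6732 0.199  0.044 ] 0.0736 49.6
[0.5556 0.0688 0.04  ] 0.1019 -133.3
[0.6351 0.245  0.04  ] 0.1025 84.6
[0.7242 0.1635 0.04  ] 0.1008 11.7
[0.5651 0.1685 0.04  ] 0.0655 157.1
[0.5939 0.1562 0.04  ] 0.0342 157.3
[0.6614 0.0731 0.04  ] 0.0786 -62.8
```

{"op": "step_arm", "data": {
  "rows": [
    [[0,5.7,0],[-13,30,-26],0.45],
    [[0,5.7,0],[-13,70,-26],0.45],
    [[0,5.7,0],[-13,90,-26],0.45],
    [[0,5.7,0],[-13,90,-26],0.45],
    [[0,5.7,0],[-13,90,-26],0.45]
  ]
}}

```text
time: 2.03
eef_pos: [0.6228, 0.1455, 0.1166]
tcp_rot: [-0.59, -0.387, 0.389, 0.592]
contact_force: [-0.1, 1.1, 0.3]
opening: 0.551
```

```bash
cat >> h.py <<'E'
def go(x,y,z,yaw=None):
    """print tool-frame shift (mm) & turn to world target; yaw of jaw (deg, mod 180)"""
    s=st(); R=Ro.from_quat(s['tcp_rot']).as_matrix(); d=R.T@(np.array([x,y,z])-s['eef_pos'])*1000
    cur=np.degrees(np.arctan2(R[1,0],R[0,0])); tilt=np.degrees(np.arccos(-R[2,1]))
    print('shift',d.round(1),'yaw',cur.round(1),'tilt',tilt.round(2), 'ty', None if yaw is None else round((cur-yaw+90)%180-90,1))
E
python3 - <<'E'
from h import *
go(.6255,.142,.069,66.3)
crop('wrist','pics/w2.png',160,100,400,300,2)
E
```

```text
t 2.03 tcp [0.6228 0.1455 0.1166] R [[0.398, -0.004, -0.917], [0.917, -0.0, 0.398], [-0.002, -1.0, 0.003]] F [-0.1  1.1  0.3] op 0.551 q [ 0.07  0.32  1.75  0.    1.07 -1.09]
shift [-2.  47.6 -4. ] yaw 66.6 tilt 0.21 ty 0.3
```

View pics/w2.png

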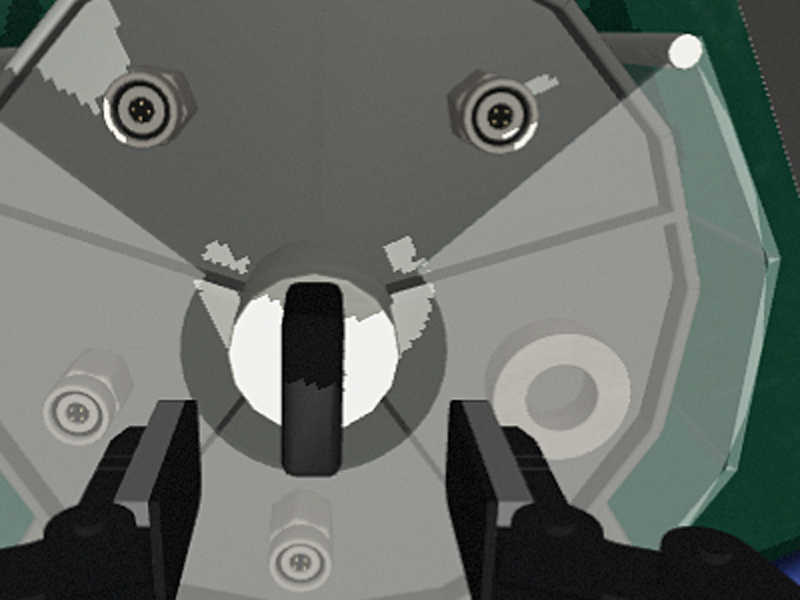

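{"op": "step_arm", "data": {
  "rows": [
    [[0,0,0],[-1,15,-2],0.45],
    [[0,0,0],[-1.5,32,-3],0.45],
    [[0,0,0],[-1.5,44,-3],0.5],
    [[0,0,0],[-1.5,47,-3],0.6],
    [[0,0,0],[-1.5,47,-3],0.8],
    [[0,0,0],[-1.5,47,-3],0.95],
    [[0,0,0],[-1.5,47,-3],0.95],
    [[0,0,0],[-1.5,47,-3],0.95]
  ],
  "newtons": 60
}}

```text
time: 2.75
eef_pos: [0.6266, 0.1411, 0.0714]
tcp_rot: [0.592, 0.387, -0.388, -0.591]
contact_force: [-3.0, -2.5, -0.7]
opening: 0.147
```

Run:
```python
from h import *
go(.6255,.142,.069,66.3)
crop('wrist','pics/w3.png',160,100,400,300,2)
```

```text
t 2.75 tcp [0.6266 0.1411 0.0714] R [[0.399, -0.0, -0.917], [0.917, -0.001, 0.399], [-0.001, -1.0, 0.0]] F [-3.  -2.5 -0.7] op 0.147 q [ 0.06  0.38  1.76 -0.    0.99 -1.1 ]
shift [0.4 2.4 1.4] yaw 66.5 tilt 0.05 ty 0.2
```

View pics/w3.png

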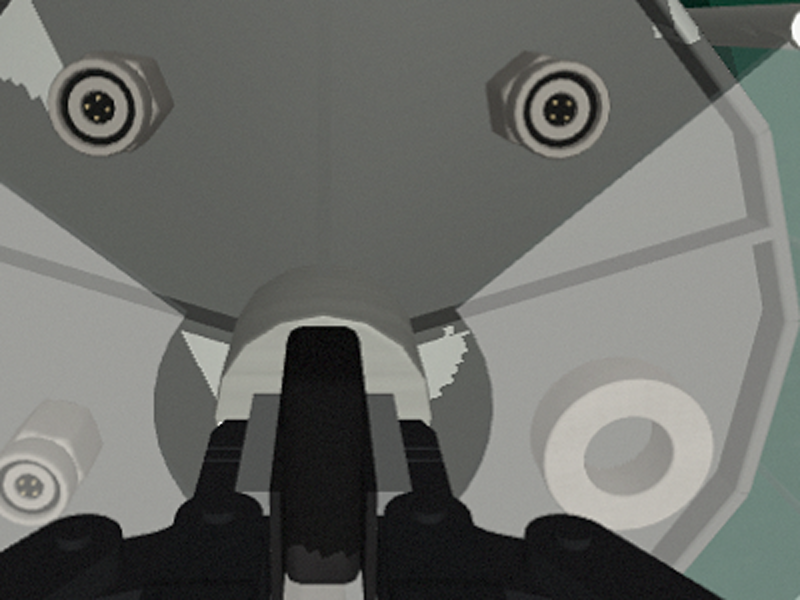

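{"op": "step_arm", "data": {
  "rows": [
    [[0,-0.6,0],[0,0,0],0.95],
    [[0,-1.8,0],[0,0,0],0.95],
    [[0,-3.6,0],[0,0,0],0.95],
    [[0,-6,0],[0,0,0],0.95],
    [[0,-9,0],[0,0,0],0.95],
    [[0,-12,0],[0,0,0],0.95],
    [[0,-15,0],[0,0,0],0.95],
    [[0,-18,0],[0,0,0],0.95],
    [[0,-21,0],[0,0,0],0.95],
    [[0,-24,0],[0,0,0],0.95]
  ]
}}

```text
time: 3.63
eef_pos: [0.6267, 0.1417, 0.0713]
tcp_rot: [0.497, 0.503, -0.502, -0.498]
contact_force: [-3.0, -1.7, 1.1]
opening: 0.149
```

{"op": "step_arm", "data": {
  "rows": [
    [[0,-3,0],[0,0,0],0.95],
    [[0,-6,0],[0,0,0],0.95],
    [[0,-8.7,0],[0,0,0],0.95],
    [[0,-11,0],[0,0,0],0.95],
    [[0,-12.7,0],[0,0,0],0.95],
    [[0,-13.7,0],[0,0,0],0.95],
    [[0,-14,0],[0,0,0],0.95],
    [[0,-14,0],[0,0,0],0.95],
    [[0,-14,0],[0,0,0],0.95]
  ]
}}

```text
time: 4.38
eef_pos: [0.6266, 0.142, 0.0713]
tcp_rot: [0.433, 0.559, -0.559, -0.433]
contact_force: [-4.1, 0.1, 3.0]
opening: 0.149
```

Run:
```python
from h import *
go(.6255,.142,.069,104.3)
p,d=viewer.read_camera('wrist'); cv2.imwrite('pics/w4.png',p[:,:,::-1])
```

```text
t 4.38 tcp [0.6266 0.142  0.0713] R [[-0.249, -0.0, -0.968], [0.968, 0.001, -0.249], [0.001, -1.0, 0.0]] F [-4.1  0.1  3. ] op 0.149 q [ 0.06  0.39  1.76  0.    0.99 -1.76]
shift [0.3 2.3 1.1] yaw 104.4 tilt 0.04 ty 0.1
```

View pics/w4.png

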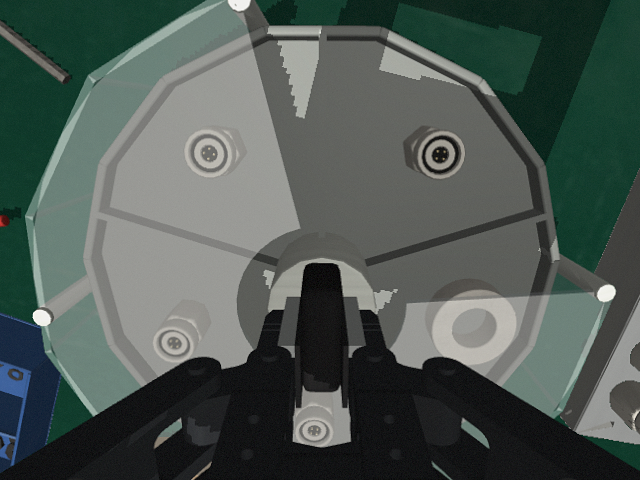

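{"op": "step_arm", "data": {
  "rows": [
    [[0,0,0],[0,0,0],0.45],
    [[0,0,0],[0,0,0],0.45],
    [[0,0,0],[0,-15,0],0.45],
    [[0,0,0],[0,-50,0],0.45],
    [[0,0,0],[0,-60,0],0.45],
    [[0,0,0],[0,-60,0],0.45]
  ]
}}

```text
time: 4.93
eef_pos: [0.6306, 0.1418, 0.1371]
tcp_rot: [0.436, 0.562, -0.556, -0.43]
contact_force: [0.9, 0.3, 0.4]
opening: 0.548
```

Run:
```python
from h import *
go(.6255,.142,.069,104.3)
c=viewer.calibration('wrist'); np.savez('w5.npz',**c)
p,d=viewer.read_camera('wrist'); cv2.imwrite('pics/w5.png',p[:,:,::-1])
```

```text
t 4.93 tcp [0.6306 0.1418 0.1371] R [[-0.249, 0.012, -0.968], [0.968, 0.001, -0.249], [-0.002, -1.0, -0.011]] F [0.9 0.3 0.4] op 0.548 q [ 0.06  0.31  1.73 -0.    1.09 -1.76]
shift [ 1.7 68.   5.6] yaw 104.4 tilt 0.66 ty 0.1
```

View pics/w5.png

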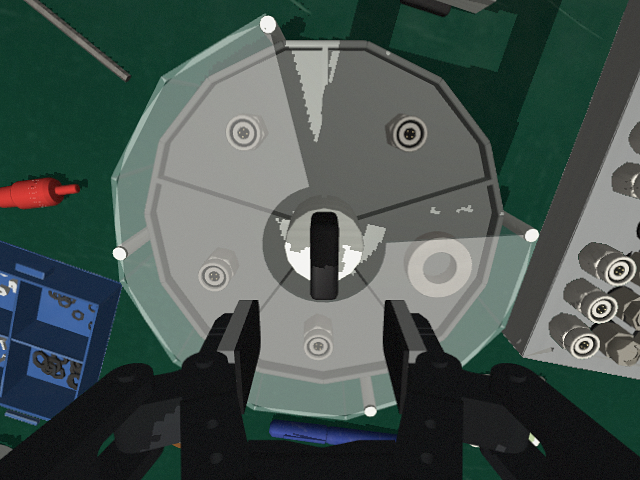

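Run:
```python
from h import *
c=dict(np.load('w5.npz'))
print(ray_plane(c,[(409,133)],.057), ray_plane(c,[(267,23),(531,235),(370,411),(120,254)],.065))
x,y=ray_plane(c,[(409,133)],.057)[0][:2]
go(x,y,.09,75)
```

```text
[[0.55578749 0.17042825 0.057     ]] [[0.52437397 0.08828279 0.065     ]
 [0.59040391 0.25070036 0.065     ]
 [0.72499382 0.19852909 0.065     ]
 [0.65814718 0.03317802 0.065     ]]
t 4.98 tcp [0.6289 0.1416 0.1343] R [[-0.249, 0.007, -0.968], [0.968, 0.0, -0.249], [-0.001, -1.0, -0.007]] F [ 0.8 -0.1 -0.5] op 0.551 q [ 0.06  0.31  1.73 -0.    1.09 -1.76]
shift [46.2 43.8 63.9] yaw 104.4 tilt 0.4 ty 29.4
```

{"op": "step_arm", "data": {
  "rows": [
    [[0,7,0],[15,0,20],0.45],
    [[0,14,0],[30,10,41],0.45],
    [[0,21,0],[45,25,61],0.45],
    [[0,28,0],[45,31,61],0.45],
    [[0,29.4,0],[45,31,61],0.45],
    [[0,29.4,0],[45,31,61],0.45],
    [[0,29.4,0],[45,31,61],0.45]
  ]
}}

```text
time: 5.57
eef_pos: [0.5572, 0.1697, 0.1001]
tcp_rot: [0.561, 0.431, -0.431, -0.56]
contact_force: [0.5, 1.0, 0.6]
opening: 0.549
```

Run:
```python
from h import *
go(.5558,.1704,.034,75)
p,d=viewer.read_camera('wrist'); cv2.imwrite('pics/w6.png',p[:,:,::-1])
```

```text
t 5.57 tcp [0.5572 0.1697 0.1001] R [[0.256, 0.001, -0.967], [0.967, 0.0, 0.256], [0.0, -1.0, -0.001]] F [0.5 1.  0.6] op 0.549 q [ 0.12  0.23  1.91 -0.    1.01 -1.19]
shift [ 0.3 66.1  1.6] yaw 75.2 tilt 0.05 ty 0.2
```

View pics/w6.png

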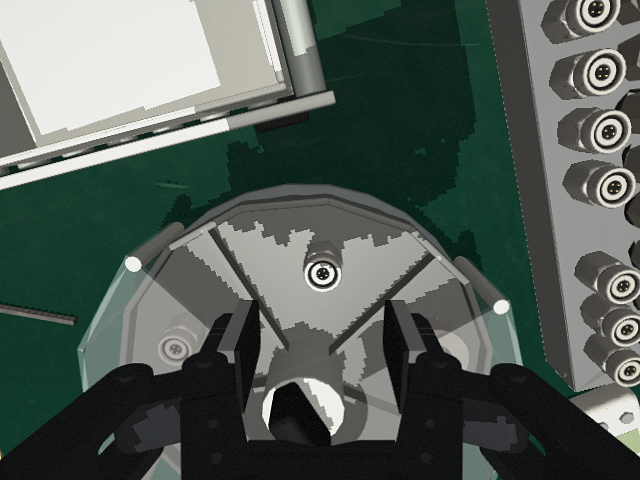

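{"op": "step_arm", "data": {
  "rows": [
    [[0,0,0],[0,20,1.5],0.5],
    [[0,0,0],[0,45,1.5],0.5],
    [[0,0,0],[0,62,1.5],0.5],
    [[0,0,0],[0,67.5,1.5],0.6],
    [[0,0,0],[0,67.5,1.5],0.75],
    [[0,0,0],[0,67.5,1.5],0.9],
    [[0,0,0],[0,67.5,1.5],0.9],
    [[0,0,0],[0,67.5,1.5],0.9]
  ],
  "newtons": 50
}}

```text
time: 6.28
eef_pos: [0.5563, 0.1704, 0.0341]
tcp_rot: [0.561, 0.432, -0.43, -0.56]
contact_force: [1.0, 0.3, 0.1]
opening: 0.197
```

Run:
```python
from h import *
go(.450,.142,.12,75)
p,d=viewer.read_camera('wrist'); cv2.imwrite('pics/w7.png',p[:,:,::-1])
```

```text
t 6.28 tcp [0.5563 0.1704 0.0341] R [[0.258, 0.003, -0.966], [0.966, 0.0, 0.258], [0.001, -1.0, -0.003]] F [1.  0.3 0.1] op 0.197 q [ 0.12  0.32  1.93  0.    0.89 -1.19]
shift [-54.8 -86.3  95.2] yaw 75.0 tilt 0.17 ty 0.0
```

View pics/w7.png

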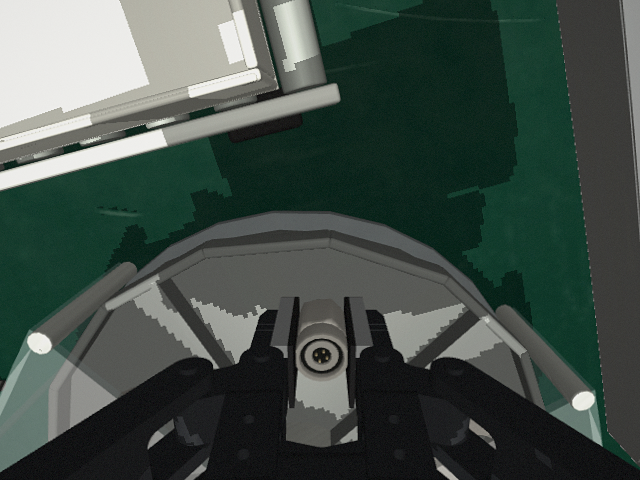

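{"op": "step_arm", "data": {
  "rows": [
    [[0,0,0],[0,-10,0],0.9],
    [[0,0,0],[0,-35,0],0.9],
    [[0,0,0],[0,-65,0],0.9],
    [[0,0,0],[-15,-80,28],0.9],
    [[0,0,0],[-30,-80,55],0.9],
    [[0,0,0],[-48,-80,84],0.9],
    [[0,0,0],[-54,-80,96],0.9],
    [[0,0,0],[-54,-80,96],0.9],
    [[0,0,0],[-54,-80,96],0.9]
  ]
}}

```text
time: 7.08
eef_pos: [0.4487, 0.143, 0.1137]
tcp_rot: [0.561, 0.432, -0.43, -0.56]
contact_force: [0.4, 0.8, 0.3]
opening: 0.2
```

Run:
```python
from h import *
go(.450,.142,.12,75)
p,d=viewer.read_camera('wrist'); cv2.imwrite('pics/w8.png',p[:,:,::-1])
crop('top','pics/t8.png',210,150,240,210,2.8)
```

```text
t 7.08 tcp [0.4487 0.143  0.1137] R [[0.258, 0.003, -0.966], [0.966, 0.0, 0.258], [0.001, -1.0, -0.003]] F [0.4 0.8 0.3] op 0.2 q [ 0.09 -0.04  2.16  0.    1.01 -1.22]
shift [-0.6 -6.3 -1.5] yaw 75.0 tilt 0.17 ty 0.0
```

View pics/w8.png

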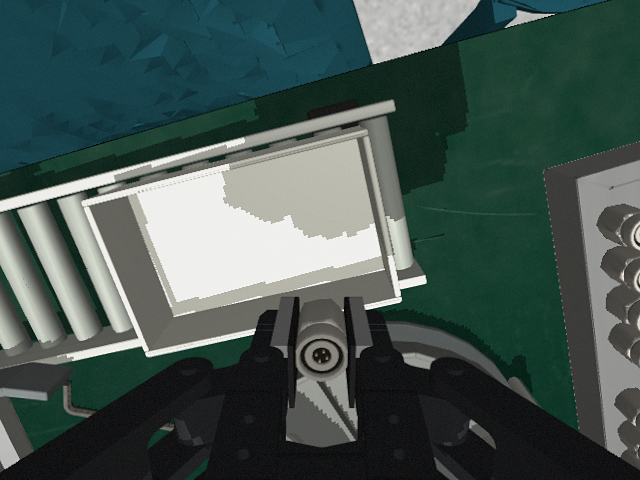

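View pics/t8.png

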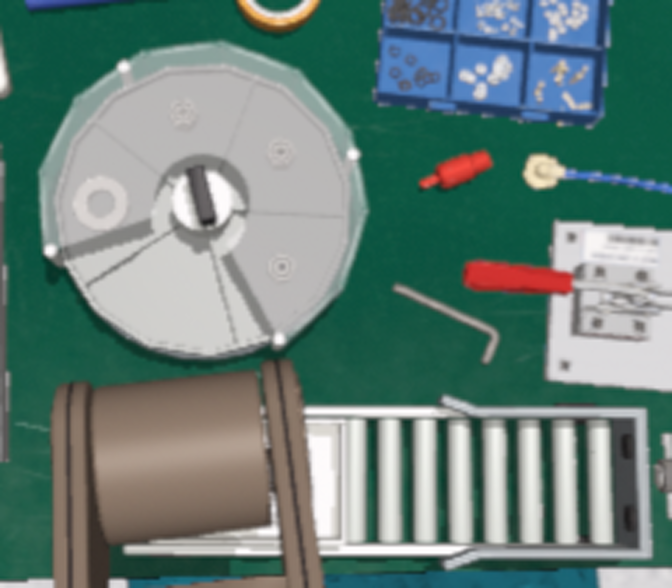

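Run:
```python
from h import *
c=viewer.calibration('wrist')
q=ray_plane(c,[(83,203),(362,131),(400,301),(147,355)],.072);print(q.round(4),q.mean(0))
```

```text
[[0.386  0.0466 0.072 ]
 [0.3882 0.1783 0.072 ]
 [0.4723 0.1778 0.072 ]
 [0.4688 0.0447 0.072 ]] [0.42882238 0.11183623 0.072     ]
```

{"op": "step_arm", "data": {
  "rows": [
    [[0,-7,0],[-4.5,10,-1.5],0.9],
    [[0,-14,0],[-4.5,30,-1.5],0.9],
    [[0,-14,0],[-4.5,50,-1.5],0.9],
    [[0,-14,0],[-4.5,64,-1.5],0.9],
    [[0,-14,0],[-4.5,71,-1.5],0.9],
    [[0,-14,0],[-4.5,74,-1.5],0.9],
    [[0,-14,0],[-4.5,75,-1.5],0.9],
    [[0,-14,0],[-4.5,75,-1.5],0.9]
  ]
}}

```text
time: 7.85
eef_pos: [0.4496, 0.1383, 0.038]
tcp_rot: [0.504, 0.496, -0.495, -0.504]
contact_force: [0.8, -0.2, -0.7]
opening: 0.198
```

Run:
```python
from h import *
go(.449,.138,.12,89)
p,d=viewer.read_camera('wrist'); cv2.imwrite('pics/w9.png',p[:,:,::-1])
```

```text
t 7.85 tcp [0.4496 0.1383 0.038 ] R [[0.017, 0.001, -1.0], [1.0, 0.0, 0.017], [0.0, -1.0, -0.001]] F [ 0.8 -0.2 -0.7] op 0.198 q [ 0.08  0.1   2.2  -0.    0.85 -1.47]
shift [ -0.3 -82.    0.5] yaw 89.0 tilt 0.06 ty 0.0
```

View pics/w9.png

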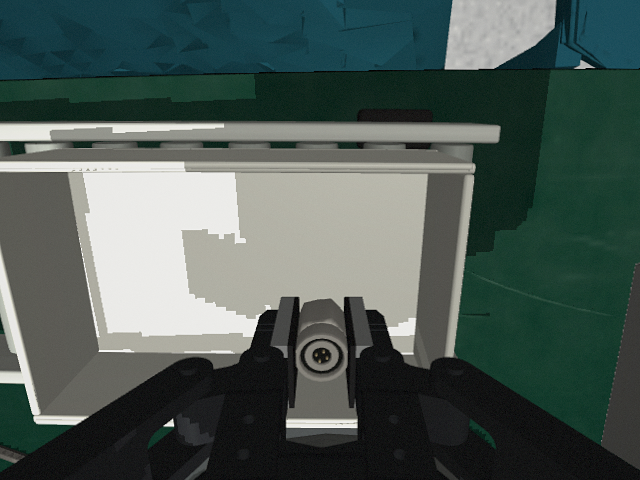

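Release with a small opening, then rise straight up and head back to the grip.

{"op": "step_arm", "data": {
  "rows": [
    [[0,0,0],[0,0,0],0.72],
    [[0,0,0],[0,0,0],0.68],
    [[0,0,0],[0,0,0],0.68],
    [[0,0,0],[0,-20,0],0.68],
    [[0,0,0],[0,-50,0],0.68],
    [[0,0,0],[0,-85,0],0.6],
    [[0,0,0],[0,-100,0],0.45],
    [[0,0,0],[0,-100,0],0.45]
  ]
}}

```text
time: 8.57
eef_pos: [0.452, 0.1385, 0.1428]
tcp_rot: [0.507, 0.499, -0.493, -0.502]
contact_force: [0.2, -0.2, 0.8]
opening: 0.552
```

Run:
```python
from h import *
go(.6262,.142,.13,104.4)
p,d=viewer.read_camera('wrist'); cv2.imwrite('pics/w10.png',p[:,:,::-1])
```

```text
t 8.57 tcp [0.452  0.1385 0.1428] R [[0.017, 0.011, -1.0], [1.0, 0.001, 0.017], [0.001, -1.0, -0.011]] F [ 0.2 -0.2  0.8] op 0.552 q [ 0.08 -0.08  2.14  0.    1.07 -1.47]
shift [   6.4   14.7 -174. ] yaw 89.0 tilt 0.61 ty -15.4
```

View pics/w10.png

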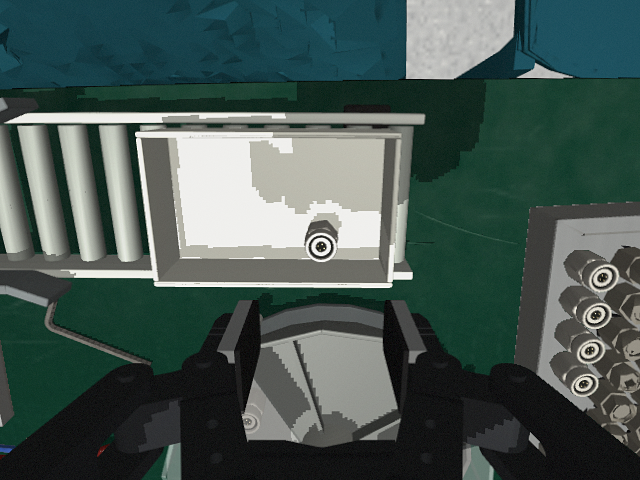

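{"op": "step_arm", "data": {
  "rows": [
    [[0,-5,0],[6.5,0,-20],0.45],
    [[0,-10,0],[6.5,8,-58],0.45],
    [[0,-15.4,0],[6.5,8,-98],0.45],
    [[0,-15.4,0],[6.5,8,-136],0.45],
    [[0,-15.4,0],[6.5,8,-166],0.45],
    [[0,-15.4,0],[6.5,8,-176.5],0.45],
    [[0,-15.4,0],[6.5,8,-176.5],0.45],
    [[0,-15.4,0],[6.5,8,-176.5],0.45]
  ]
}}

```text
time: 9.28
eef_pos: [0.624, 0.1415, 0.1272]
tcp_rot: [-0.432, -0.558, 0.56, 0.434]
contact_force: [0.2, 0.1, 0.3]
opening: 0.546
```

Run:
```python
from h import *
go(.626,.142,.0695,104.4)
p,d=viewer.read_camera('wrist'); cv2.imwrite('pics/w11.png',p[:,:,::-1])
```

```text
t 9.28 tcp [0.624  0.1415 0.1272] R [[-0.249, -0.004, -0.968], [0.969, -0.0, -0.249], [0.001, -1.0, 0.004]] F [0.2 0.1 0.3] op 0.546 q [ 0.06  0.31  1.74  0.    1.09 -1.76]
shift [-0.1 57.7 -2.3] yaw 104.4 tilt 0.24 ty 0.0
```

View pics/w11.png

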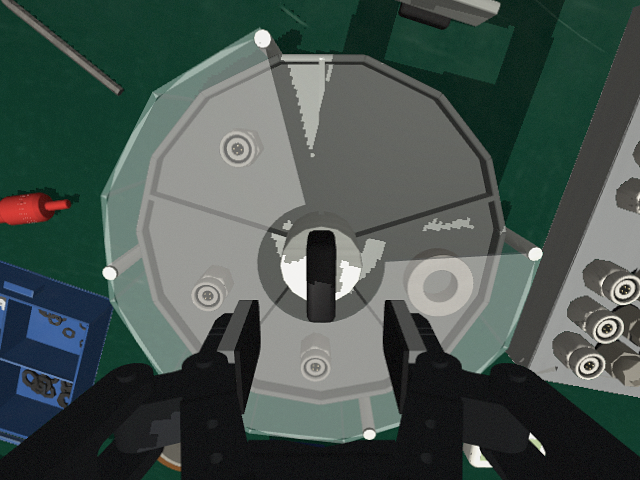

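{"op": "step_arm", "data": {
  "rows": [
    [[0,0,0],[0,20,-1],0.45],
    [[0,0,0],[0,45,-1],0.45],
    [[0,0,0],[0,57,-1],0.5],
    [[0,0,0],[0,59.5,-1],0.65],
    [[0,0,0],[0,59.5,-1],0.8],
    [[0,0,0],[0,59.5,-1],0.95],
    [[0,0,0],[0,59.5,-1],0.95],
    [[0,0,0],[0,59.5,-1],0.95]
  ],
  "newtons": 60
}}

```text
time: 10.0
eef_pos: [0.6253, 0.1417, 0.0698]
tcp_rot: [-0.433, -0.558, 0.559, 0.434]
contact_force: [-2.3, -1.6, -3.4]
opening: 0.15
```

{"op": "step_arm", "data": {
  "rows": [
    [[0,0.6,0],[0,0,0],0.95],
    [[0,1.8,0],[0,0,0],0.95],
    [[0,3.6,0],[0,0,0],0.95],
    [[0,6,0],[0,0,0],0.95],
    [[0,9,0],[0,0,0],0.95],
    [[0,12,0],[0,0,0],0.95],
    [[0,15,0],[0,0,0],0.95],
    [[0,18,0],[0,0,0],0.95],
    [[0,21,0],[0,0,0],0.95],
    [[0,24,0],[0,0,0],0.95]
  ]
}}

```text
time: 10.83
eef_pos: [0.6253, 0.1417, 0.0698]
tcp_rot: [-0.54, -0.455, 0.457, 0.541]
contact_force: [-4.0, -2.5, -1.8]
opening: 0.145
```

{"op": "step_arm", "data": {
  "rows": [
    [[0,3,0],[0,0,0],0.95],
    [[0,6,0],[0,0,0],0.95],
    [[0,9,0],[0,0,0],0.95],
    [[0,12,0],[0,0,0],0.95],
    [[0,15,0],[0,0,0],0.95],
    [[0,18,0],[0,0,0],0.95],
    [[0,21,0],[0,0,0],0.95],
    [[0,24,0],[0,0,0],0.95],
    [[0,27,0],[0,0,0],0.95],
    [[0,30,0],[0,0,0],0.95]
  ]
}}

```text
time: 11.67
eef_pos: [0.6253, 0.1417, 0.0698]
tcp_rot: [-0.64, -0.3, 0.301, 0.64]
contact_force: [-3.7, -3.2, -2.7]
opening: 0.149
```

{"op": "step_arm", "data": {
  "rows": [
    [[0,3,0],[0,0,0],0.95],
    [[0,6,0],[0,0,0],0.95],
    [[0,9,0],[0,0,0],0.95],
    [[0,12,0],[0,0,0],0.95],
    [[0,14.4,0],[0,0,0],0.95],
    [[0,16.4,0],[0,0,0],0.95],
    [[0,17.6,0],[0,0,0],0.95],
    [[0,18,0],[0,0,0],0.95],
    [[0,18,0],[0,0,0],0.95],
    [[0,18,0],[0,0,0],0.95]
  ]
}}

```text
time: 12.5
eef_pos: [0.6253, 0.1416, 0.0698]
tcp_rot: [-0.679, -0.196, 0.198, 0.679]
contact_force: [-4.4, -2.3, -2.4]
opening: 0.148
```

Run:
```python
from h import *
go(.6262,.142,.069,32.4)
p,d=viewer.read_camera('wrist'); cv2.imwrite('pics/w12.png',p[:,:,::-1])
```

```text
t 12.5 tcp [0.6253 0.1416 0.0698] R [[0.845, -0.002, -0.535], [0.535, -0.001, 0.845], [-0.002, -1.0, 0.001]] F [-4.4 -2.3 -2.4] op 0.148 q [ 0.06  0.39  1.77 -0.    0.99 -0.5 ]
shift [ 0.9  0.8 -0.2] yaw 32.4 tilt 0.13 ty -0.0
```

View pics/w12.png

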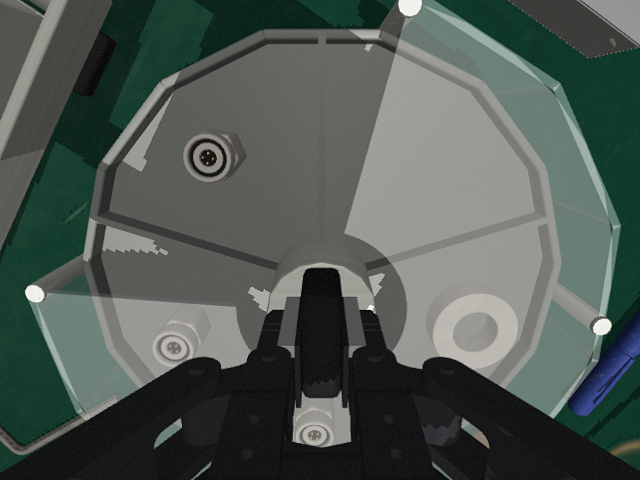

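{"op": "step_arm", "data": {
  "rows": [
    [[0,0,0],[0,0,0],0.45],
    [[0,0,0],[0,0,0],0.45],
    [[0,0,0],[0,-15,0],0.45],
    [[0,0,0],[0,-45,0],0.45],
    [[0,0,0],[0,-58,0],0.45],
    [[0,0,0],[0,-60,0],0.45],
    [[0,0,0],[0,-60,0],0.45],
    [[0,0,0],[0,-60,0],0.45]
  ]
}}

```text
time: 13.22
eef_pos: [0.626, 0.1421, 0.1295]
tcp_rot: [-0.679, -0.197, 0.197, 0.679]
contact_force: [-1.2, -0.0, -0.4]
opening: 0.548
```

Run:
```python
from h import *
s=st()
c=viewer.calibration('wrist'); np.savez('w13.npz',**c)
p,d=viewer.read_camera('wrist'); cv2.imwrite('pics/w13.png',p[:,:,::-1])
```

```text
t 13.22 tcp [0.626  0.1421 0.1295] R [[0.844, 0.0, -0.536], [0.536, 0.0, 0.844], [0.0, -1.0, 0.0]] F [-1.2 -0.  -0.4] op 0.548 q [ 0.07  0.31  1.74  0.    1.09 -0.5 ]
```

View pics/w13.png

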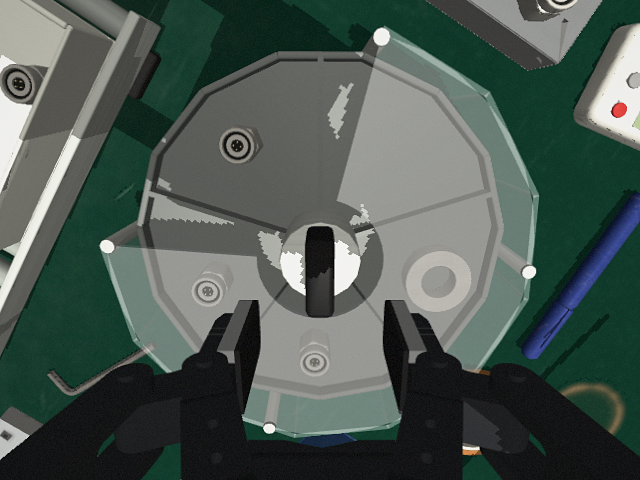

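Run:
```python
from h import *
c=dict(np.load('w13.npz'))
q=ray_plane(c,[(238,145)],.057)[0]; print(q)
go(q[0],q[1],.100,70)
```

```text
[0.5572707  0.17020564 0.057     ]
t 13.27 tcp [0.6254 0.142  0.1286] R [[0.844, -0.002, -0.536], [0.536, -0.0, 0.844], [-0.001, -1.0, 0.001]] F [-0.  -0.2 -0.8] op 0.549 q [ 0.07  0.31  1.74  0.    1.09 -0.5 ]
shift [-42.3  28.7  60.4] yaw 32.4 tilt 0.1 ty -37.6
```

{"op": "step_arm", "data": {
  "rows": [
    [[0,-7,0],[-14,0,20],0.45],
    [[0,-14,0],[-28,5,40],0.45],
    [[0,-21,0],[-42,15,60],0.45],
    [[0,-28,0],[-42.3,25,60.4],0.45],
    [[0,-35,0],[-42.3,29,60.4],0.45],
    [[0,-40,0],[-42.3,29,60.4],0.45],
    [[0,-40,0],[-42.3,29,60.4],0.45],
    [[0,-40,0],[-42.3,29,60.4],0.45]
  ]
}}

```text
time: 13.93
eef_pos: [0.5573, 0.1702, 0.0996]
tcp_rot: [-0.571, -0.416, 0.418, 0.571]
contact_force: [-0.0, -0.7, 0.1]
opening: 0.548
```

Run:
```python
from h import *
go(.5573,.1702,.033,72)
c=viewer.calibration('wrist')
print(proj(c,[.5573,.1702,.057]))
p,d=viewer.read_camera('wrist'); cv2.imwrite('pics/w14.png',p[:,:,::-1])
```

```text
t 13.93 tcp [0.5573 0.1702 0.0996] R [[0.304, -0.002, -0.953], [0.953, -0.0, 0.304], [-0.001, -1.0, 0.002]] F [-0.  -0.7  0.1] op 0.548 q [ 0.12  0.23  1.9   0.    1.01 -1.14]
shift [ 0.1 66.6 -0.1] yaw 72.3 tilt 0.13 ty 0.3
[[320.89233706 277.09966176]]
```

View pics/w14.png

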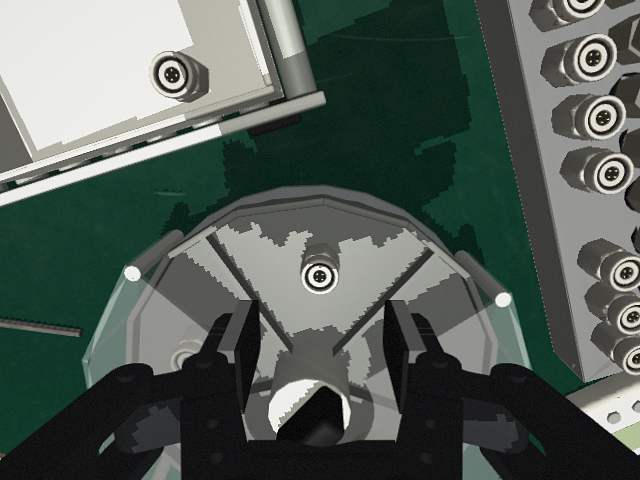

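{"op": "step_arm", "data": {
  "rows": [
    [[0,0,0],[0,20,0],0.5],
    [[0,0,0],[0,45,0],0.5],
    [[0,0,0],[0,62,0],0.5],
    [[0,0,0],[0,66.5,0],0.6],
    [[0,0,0],[0,66.5,0],0.75],
    [[0,0,0],[0,66.5,0],0.9],
    [[0,0,0],[0,66.5,0],0.9],
    [[0,0,0],[0,66.5,0],0.9]
  ],
  "newtons": 50
}}

```text
time: 14.65
eef_pos: [0.5592, 0.1704, 0.036]
tcp_rot: [0.571, 0.419, -0.417, -0.57]
contact_force: [0.4, -0.5, 0.0]
opening: 0.201
```

Run:
```python
from h import *
go(.449,.082,.113,89)
```

```text
t 14.65 tcp [0.5592 0.1704 0.036 ] R [[0.302, 0.003, -0.953], [0.953, 0.0, 0.302], [0.001, -1.0, -0.003]] F [ 0.4 -0.5  0. ] op 0.201 q [ 0.12  0.33  1.92  0.    0.89 -1.14]
shift [-117.5  -77.3   78.2] yaw 72.4 tilt 0.16 ty -16.6
```

{"op": "step_arm", "data": {
  "rows": [
    [[0,0,0],[0,-8,0],0.9],
    [[0,0,0],[0,-30,0],0.9],
    [[0,0,0],[0,-65,0],0.9],
    [[0,-5,0],[-20,-80,13],0.9],
    [[0,-10,0],[-50,-80,33],0.9],
    [[0,-16.6,0],[-80,-80,53],0.9],
    [[0,-16.6,0],[-108,-80,71],0.9],
    [[0,-16.6,0],[-117,-80,77],0.9],
    [[0,-16.6,0],[-117,-80,77],0.9],
    [[0,-16.6,0],[-117,-80,77],0.9]
  ]
}}

```text
time: 15.48
eef_pos: [0.4502, 0.0818, 0.1158]
tcp_rot: [0.505, 0.496, -0.495, -0.504]
contact_force: [0.7, 0.7, -0.7]
opening: 0.197
```

Run:
```python
from h import *
go(.449,.082,.038,89)
p,d=viewer.read_camera('wrist'); cv2.imwrite('pics/w15.png',p[:,:,::-1])
```

```text
t 15.48 tcp [0.4502 0.0818 0.1158] R [[0.018, 0.003, -1.0], [1.0, 0.0, 0.018], [0.0, -1.0, -0.003]] F [ 0.7  0.7 -0.7] op 0.197 q [-0.04 -0.07  2.19  0.    1.02 -1.6 ]
shift [ 0.1 77.7  1.5] yaw 89.0 tilt 0.19 ty -0.0
```

View pics/w15.png

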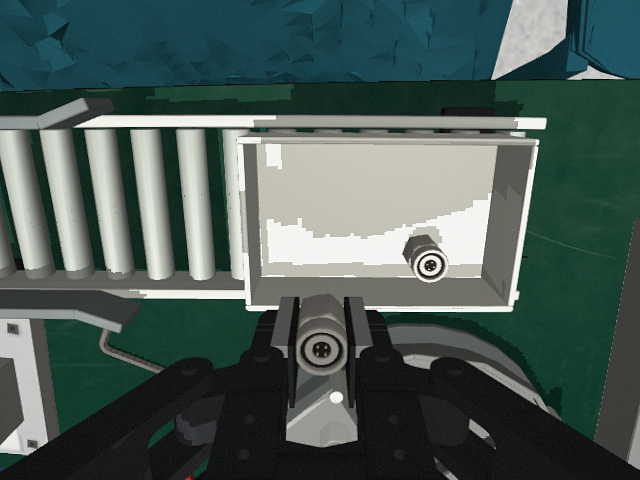

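{"op": "step_arm", "data": {
  "rows": [
    [[0,0,0],[0,20,1],0.9],
    [[0,0,0],[0,45,1],0.9],
    [[0,0,0],[0,65,1],0.9],
    [[0,0,0],[0,72,1],0.9],
    [[0,0,0],[0,75,1],0.9],
    [[0,0,0],[0,75.5,1],0.9],
    [[0,0,0],[0,75.5,1],0.85],
    [[0,0,0],[0,75.5,1],0.7],
    [[0,0,0],[0,75.5,1],0.68],
    [[0,0,0],[0,75.5,1],0.68]
  ]
}}

```text
time: 16.37
eef_pos: [0.4492, 0.0819, 0.04]
tcp_rot: [0.505, 0.496, -0.495, -0.504]
contact_force: [0.5, -0.3, -0.8]
opening: 0.324
```

{"op": "step_arm", "data": {
  "rows": [
    [[0,0,0],[0,-8,0],0.68],
    [[0,0,0],[0,-30,0],0.68],
    [[0,0,0],[0,-65,0],0.68],
    [[0,0,0],[0,-92,0],0.55],
    [[0,0,0],[0,-98,0],0.45],
    [[0,0,0],[0,-100,0],0.45],
    [[0,0,0],[0,-100,0],0.45]
  ]
}}

```text
time: 16.95
eef_pos: [0.4483, 0.082, 0.1394]
tcp_rot: [0.504, 0.496, -0.495, -0.504]
contact_force: [-0.2, 0.8, -0.1]
opening: 0.552
```

Run:
```python
from h import *
go(.626,.142,.13,32.4)
p,d=viewer.read_camera('wrist'); cv2.imwrite('pics/w16.png',p[:,:,::-1])
crop('scene','pics/s16.png',220,190,280,160,2.8)
```

```text
t 16.95 tcp [0.4483 0.082  0.1394] R [[0.017, 0.001, -1.0], [1.0, -0.0, 0.017], [0.0, -1.0, -0.001]] F [-0.2  0.8 -0.1] op 0.552 q [-0.04 -0.11  2.18  0.    1.07 -1.6 ]
shift [  63.     9.6 -176.6] yaw 89.0 tilt 0.06 ty 56.6
```

View pics/w16.png

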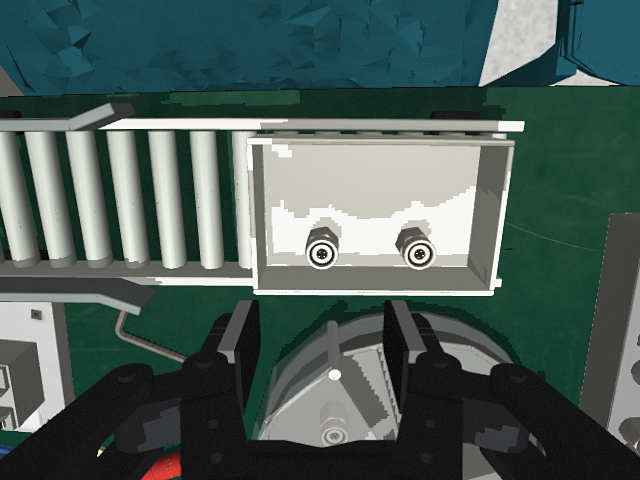

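{"op": "step_arm", "data": {
  "rows": [
    [[0,7,0],[7,3,-20],0.45],
    [[0,14,0],[20,9,-56],0.45],
    [[0,21,0],[33,9,-92],0.45],
    [[0,28,0],[45,9,-128],0.45],
    [[0,35,0],[58,9,-162],0.45],
    [[0,42,0],[63,9,-177],0.45],
    [[0,49,0],[63,9,-177],0.45],
    [[0,56,0],[63,9,-177],0.45],
    [[0,56.6,0],[63,9,-177],0.45],
    [[0,56.6,0],[63,9,-177],0.45]
  ]
}}

```text
time: 17.88
eef_pos: [0.6252, 0.1419, 0.1276]
tcp_rot: [-0.678, -0.197, 0.2, 0.679]
contact_force: [-0.0, 0.6, 0.1]
opening: 0.547
```

Run:
```python
from h import *
go(.626,.142,.0695,32.4)
p,d=viewer.read_camera('wrist'); cv2.imwrite('pics/w17.png',p[:,:,::-1])
```

```text
t 17.88 tcp [0.6252 0.1419 0.1276] R [[0.843, -0.004, -0.538], [0.538, -0.0, 0.843], [-0.003, -1.0, 0.002]] F [-0.   0.6  0.1] op 0.547 q [ 0.07  0.31  1.74  0.    1.09 -0.5 ]
shift [ 0.9 58.1 -0.4] yaw 32.6 tilt 0.22 ty 0.2
```

View pics/w17.png

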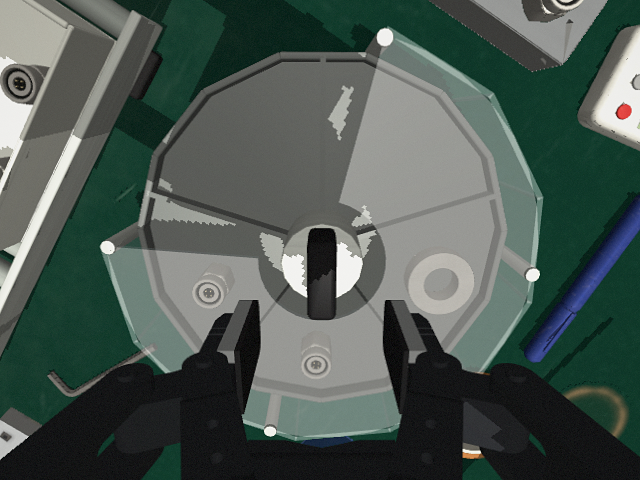

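{"op": "step_arm", "data": {
  "rows": [
    [[0,0,0],[0.5,20,0],0.45],
    [[0,0,0],[0.5,45,0],0.45],
    [[0,0,0],[0.5,57,0],0.5],
    [[0,0,0],[0.5,59,0],0.65],
    [[0,0,0],[0.5,59,0],0.8],
    [[0,0,0],[0.5,59,0],0.95],
    [[0,0,0],[0.5,59,0],0.95],
    [[0,0,0],[0.5,59,0],0.95]
  ],
  "newtons": 60
}}

```text
time: 18.6
eef_pos: [0.6253, 0.1416, 0.0705]
tcp_rot: [0.679, 0.196, -0.199, -0.679]
contact_force: [-4.7, -2.8, -3.6]
opening: 0.149
```

{"op": "step_arm", "data": {
  "rows": [
    [[0,0.6,0],[0,0,0],0.95],
    [[0,1.8,0],[0,0,0],0.95],
    [[0,3.6,0],[0,0,0],0.95],
    [[0,6,0],[0,0,0],0.95],
    [[0,9,0],[0,0,0],0.95],
    [[0,12,0],[0,0,0],0.95],
    [[0,15,0],[0,0,0],0.95],
    [[0,18,0],[0,0,0],0.95],
    [[0,21,0],[0,0,0],0.95],
    [[0,24,0],[0,0,0],0.95]
  ]
}}

```text
time: 19.43
eef_pos: [0.6253, 0.1416, 0.0705]
tcp_rot: [0.706, 0.05, -0.053, -0.705]
contact_force: [-3.6, -3.2, -3.7]
opening: 0.15
```

{"op": "step_arm", "data": {
  "rows": [
    [[0,3,0],[0,0,0],0.95],
    [[0,6,0],[0,0,0],0.95],
    [[0,9,0],[0,0,0],0.95],
    [[0,12,0],[0,0,0],0.95],
    [[0,15,0],[0,0,0],0.95],
    [[0,18,0],[0,0,0],0.95],
    [[0,21,0],[0,0,0],0.95],
    [[0,24,0],[0,0,0],0.95],
    [[0,27,0],[0,0,0],0.95],
    [[0,30,0],[0,0,0],0.95]
  ]
}}

```text
time: 20.27
eef_pos: [0.6253, 0.1416, 0.0705]
tcp_rot: [0.695, -0.134, 0.131, -0.694]
contact_force: [-4.5, -4.3, -3.3]
opening: 0.146
```

{"op": "step_arm", "data": {
  "rows": [
    [[0,3,0],[0,0,0],0.95],
    [[0,6,0],[0,0,0],0.95],
    [[0,9,0],[0,0,0],0.95],
    [[0,12,0],[0,0,0],0.95],
    [[0,14.4,0],[0,0,0],0.95],
    [[0,16.4,0],[0,0,0],0.95],
    [[0,17.6,0],[0,0,0],0.95],
    [[0,18,0],[0,0,0],0.95],
    [[0,18,0],[0,0,0],0.95],
    [[0,18,0],[0,0,0],0.95]
  ]
}}

```text
time: 21.1
eef_pos: [0.6253, 0.1416, 0.0705]
tcp_rot: [0.666, -0.24, 0.238, -0.665]
contact_force: [-5.5, -3.1, -3.4]
opening: 0.147
```

Run:
```python
from h import *
go(.6262,.142,.069,-39.6)
p,d=viewer.read_camera('wrist'); cv2.imwrite('pics/w18.png',p[:,:,::-1])
```

```text
t 21.1 tcp [0.6253 0.1416 0.0705] R [[0.771, -0.004, 0.637], [-0.637, -0.001, 0.771], [-0.002, -1.0, -0.003]] F [-5.5 -3.1 -3.4] op 0.147 q [ 0.07  0.39  1.77 -0.    0.99  0.76]
shift [0.5 1.5 0.9] yaw -39.5 tilt 0.23 ty 0.1
```

View pics/w18.png

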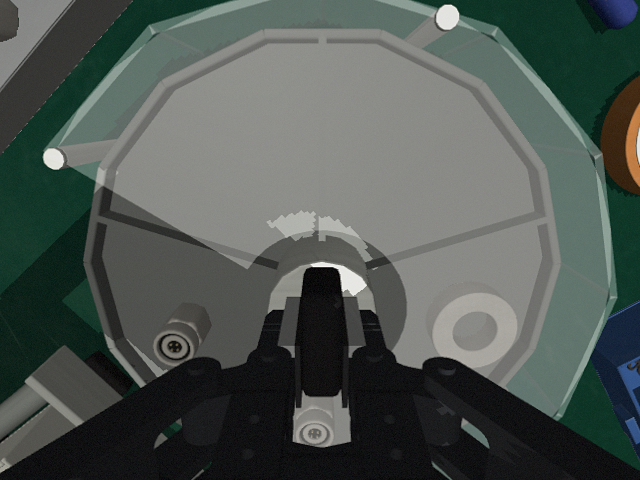

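{"op": "step_arm", "data": {
  "rows": [
    [[0,0,0],[0,0,0],0.45],
    [[0,0,0],[0,0,0],0.45],
    [[0,0,0],[0,-15,0],0.45],
    [[0,0,0],[0,-45,0],0.45],
    [[0,0,0],[0,-58,0],0.45],
    [[0,0,0],[0,-60,0],0.45],
    [[0,0,0],[0,-60,0],0.45],
    [[0,0,0],[0,-60,0],0.45]
  ]
}}

```text
time: 21.82
eef_pos: [0.6266, 0.1423, 0.1309]
tcp_rot: [-0.665, 0.239, -0.239, 0.665]
contact_force: [-0.4, -0.9, -0.0]
opening: 0.547
```

Run:
```python
from h import *
go(.557,.1705,.100,72)
c=viewer.calibration('wrist'); np.savez('w19.npz',**c)
print(proj(c,[.557,.1705,.057]))
p,d=viewer.read_camera('wrist'); cv2.imwrite('pics/w19.png',p[:,:,::-1])
```

```text
t 21.82 tcp [0.6266 0.1423 0.1309] R [[0.771, 0.0, 0.637], [-0.637, 0.0, 0.771], [0.0, -1.0, 0.0]] F [-0.4 -0.9 -0. ] op 0.547 q [0.07 0.31 1.74 0.   1.09 0.76]
shift [-71.7  30.9 -22.6] yaw -39.6 tilt 0.01 ty 68.4
[[197.85808237 291.66125385]]
```

View pics/w19.png

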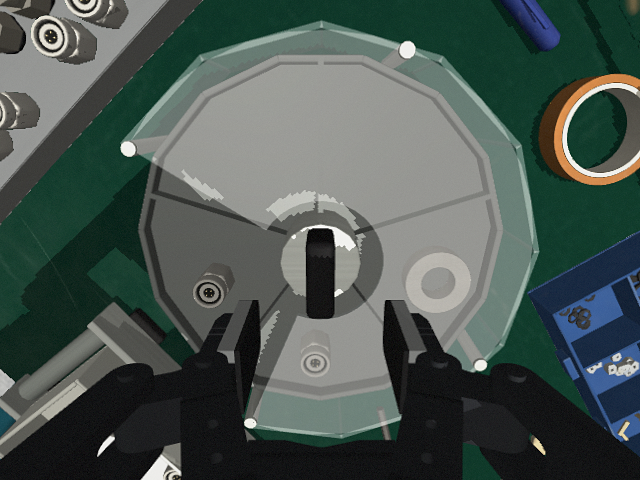

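Run:
```python
from h import *
c=dict(np.load('w19.npz'))
q=ray_plane(c,[(209,292)],.057)[0]; print(q)
go(q[0],q[1],.11,72)
```

```text
[0.56183886 0.16624904 0.057     ]
t 21.87 tcp [0.626  0.1422 0.1298] R [[0.771, -0.002, 0.637], [-0.637, -0.0, 0.771], [-0.001, -1.0, -0.001]] F [-0.7 -0.6  0.4] op 0.551 q [0.07 0.31 1.74 0.   1.09 0.76]
shift [-64.8  19.9 -22.4] yaw -39.6 tilt 0.1 ty 68.4
```

{"op": "step_arm", "data": {
  "rows": [
    [[0,-7,0],[-15,0,-5],0.45],
    [[0,-14,0],[-40,0,-14],0.45],
    [[0,-21,0],[-60,0,-21],0.45],
    [[0,-28,0],[-64.8,0,-22.4],0.45],
    [[0,-35,0],[-64.8,0,-22.4],0.45],
    [[0,-42,0],[-64.8,0,-22.4],0.45],
    [[0,-49,0],[-64.8,0,-22.4],0.45],
    [[0,-56,0],[-64.8,0,-22.4],0.45],
    [[0,-63,0],[-64.8,0,-22.4],0.45],
    [[0,-70,0],[-64.8,0,-22.4],0.45]
  ]
}}

```text
time: 22.7
eef_pos: [0.5614, 0.1661, 0.129]
tcp_rot: [-0.682, -0.186, 0.189, 0.682]
contact_force: [-0.3, 0.5, 0.3]
opening: 0.553
```

{"op": "step_arm", "data": {
  "rows": [
    [[0,-7,0],[0,10,0],0.45],
    [[0,-14,0],[0,25,0],0.45],
    [[0,-21,0],[0,29,0],0.45],
    [[0,-28,0],[0,29,0],0.45],
    [[0,-35,0],[0,29,0],0.45],
    [[0,-41.6,0],[0,29,0],0.45],
    [[0,-41.6,0],[0,29,0],0.45],
    [[0,-41.6,0],[0,29,0],0.45]
  ]
}}

```text
time: 23.37
eef_pos: [0.5617, 0.1661, 0.1005]
tcp_rot: [-0.572, -0.414, 0.416, 0.573]
contact_force: [0.3, 0.8, -0.1]
opening: 0.549
```

Run:
```python
from h import *
go(.5618,.1662,.033,72)
c=viewer.calibration('wrist'); np.savez('w20.npz',**c)
p,d=viewer.read_camera('wrist'); cv2.imwrite('pics/w20.png',p[:,:,::-1])
```

```text
t 23.37 tcp [0.5617 0.1661 0.1005] R [[0.311, -0.003, -0.95], [0.95, -0.0, 0.311], [-0.001, -1.0, 0.002]] F [ 0.3  0.8 -0.1] op 0.549 q [ 0.11  0.24  1.89  0.    1.01 -1.14]
shift [ 0.2 67.5 -0.2] yaw 71.9 tilt 0.15 ty -0.1
```

View pics/w20.png

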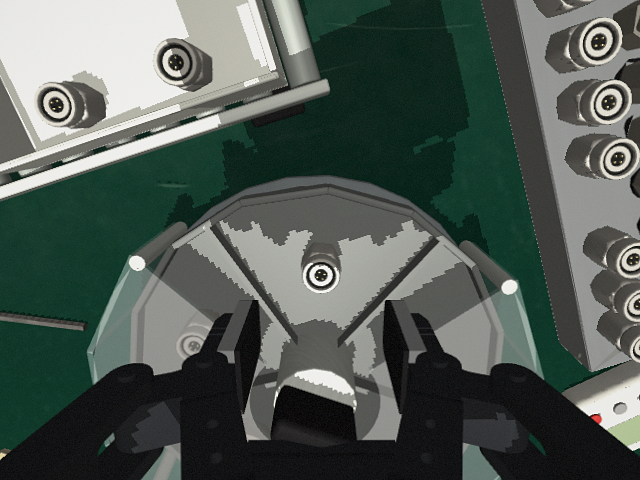

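{"op": "step_arm", "data": {
  "rows": [
    [[0,0,0],[0,20,0],0.5],
    [[0,0,0],[0,45,0],0.5],
    [[0,0,0],[0,62,0],0.5],
    [[0,0,0],[0,67.5,0],0.5],
    [[0,0,0],[0,67.5,0],0.65],
    [[0,0,0],[0,67.5,0],0.8],
    [[0,0,0],[0,67.5,0],0.9],
    [[0,0,0],[0,67.5,0],0.9],
    [[0,0,0],[0,67.5,0],0.9]
  ],
  "newtons": 50
}}

```text
time: 24.17
eef_pos: [0.5635, 0.1664, 0.0358]
tcp_rot: [0.572, 0.416, -0.415, -0.572]
contact_force: [-0.0, -0.7, -1.4]
opening: 0.195
```

Run:
```python
from h import *
go(.420,.139,.113,89)
```

```text
t 24.17 tcp [0.5635 0.1664 0.0358] R [[0.309, 0.002, -0.951], [0.951, 0.0, 0.309], [0.001, -1.0, -0.002]] F [-0.  -0.7 -1.4] op 0.195 q [ 0.11  0.33  1.91 -0.    0.89 -1.14]
shift [-70.2 -77.6 127.8] yaw 72.0 tilt 0.13 ty -17.0
```

{"op": "step_arm", "data": {
  "rows": [
    [[0,0,0],[0,-8,0],0.9],
    [[0,0,0],[0,-30,0],0.9],
    [[0,0,0],[0,-65,0],0.9],
    [[0,-5,0],[-12,-80,21],0.9],
    [[0,-10,0],[-30,-80,54],0.9],
    [[0,-17,0],[-48,-80,87],0.9],
    [[0,-17,0],[-64,-80,116],0.9],
    [[0,-17,0],[-69,-80,126],0.9],
    [[0,-17,0],[-69,-80,126],0.9],
    [[0,-17,0],[-69,-80,126],0.9]
  ]
}}

```text
time: 25.0
eef_pos: [0.4219, 0.1396, 0.1156]
tcp_rot: [0.505, 0.497, -0.495, -0.504]
contact_force: [0.5, 0.2, 0.2]
opening: 0.196
```

Run:
```python
from h import *
go(.420,.139,.0395,89)
p,d=viewer.read_camera('wrist'); cv2.imwrite('pics/w21.png',p[:,:,::-1])
```

```text
t 25.0 tcp [0.4219 0.1396 0.1156] R [[0.017, 0.003, -1.0], [1.0, 0.0, 0.017], [0.0, -1.0, -0.003]] F [0.5 0.2 0.2] op 0.196 q [ 0.09 -0.1   2.22  0.    1.02 -1.46]
shift [-0.6 76.1  2.1] yaw 89.0 tilt 0.16 ty 0.0
```

View pics/w21.png

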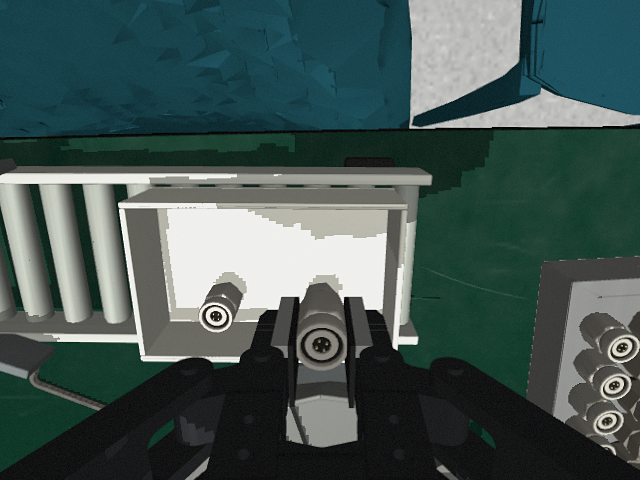

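{"op": "step_arm", "data": {
  "rows": [
    [[0,0,0],[0,20,1],0.9],
    [[0,0,0],[0,45,1],0.9],
    [[0,0,0],[0,64,1],0.9],
    [[0,0,0],[0,70,1],0.9],
    [[0,0,0],[0,73,1],0.9],
    [[0,0,0],[0,74.5,1],0.9],
    [[0,0,0],[0,74.5,1],0.85],
    [[0,0,0],[0,74.5,1],0.7],
    [[0,0,0],[0,74.5,1],0.68],
    [[0,0,0],[0,74.5,1],0.68]
  ]
}}

```text
time: 25.88
eef_pos: [0.4213, 0.1396, 0.0409]
tcp_rot: [0.505, 0.496, -0.495, -0.504]
contact_force: [0.3, 0.1, -0.5]
opening: 0.322
```

{"op": "step_arm", "data": {
  "rows": [
    [[0,0,0],[0,-8,0],0.68],
    [[0,0,0],[0,-30,0],0.68],
    [[0,0,0],[0,-65,0],0.68],
    [[0,0,0],[0,-92,0],0.55],
    [[0,0,0],[0,-98,0],0.45],
    [[0,0,0],[0,-100,0],0.45],
    [[0,0,0],[0,-100,0],0.45]
  ]
}}

```text
time: 26.47
eef_pos: [0.4205, 0.1395, 0.1404]
tcp_rot: [0.504, 0.496, -0.495, -0.504]
contact_force: [0.1, 0.2, -0.2]
opening: 0.546
```

Run:
```python
from h import *
go(.626,.142,.13,140.4)
p,d=viewer.read_camera('wrist'); cv2.imwrite('pics/w22.png',p[:,:,::-1])
```

```text
t 26.47 tcp [0.4205 0.1395 0.1404] R [[0.017, 0.001, -1.0], [1.0, 0.0, 0.017], [0.0, -1.0, -0.001]] F [ 0.1  0.2 -0.2] op 0.546 q [ 0.09 -0.14  2.21 -0.    1.08 -1.46]
shift [   6.    10.6 -205.5] yaw 89.0 tilt 0.07 ty -51.4
```

View pics/w22.png

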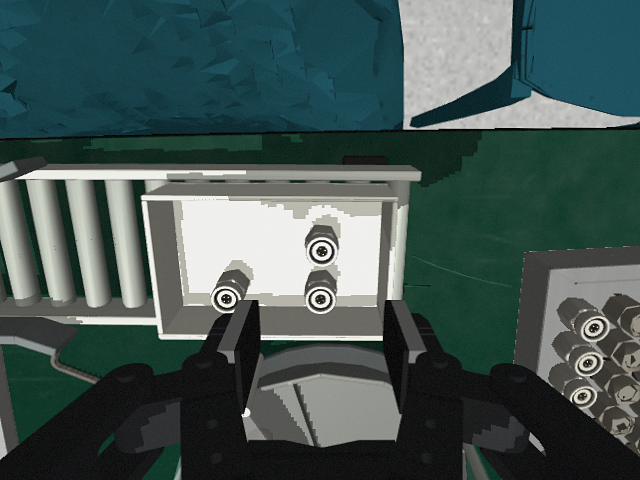

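Three cells stand upright in the tote. Back to the grip at yaw 140.4.

{"op": "step_arm", "data": {
  "rows": [
    [[0,-7,0],[1,3,-20],0.45],
    [[0,-14,0],[6,10,-58],0.45],
    [[0,-21,0],[6,10,-98],0.45],
    [[0,-28,0],[6,10,-136],0.45],
    [[0,-35,0],[6,10,-174],0.45],
    [[0,-42,0],[6,10,-198],0.45],
    [[0,-49,0],[6,10,-205.5],0.45],
    [[0,-51.4,0],[6,10,-205.5],0.45],
    [[0,-51.4,0],[6,10,-205.5],0.45],
    [[0,-51.4,0],[6,10,-205.5],0.45]
  ]
}}

```text
time: 27.35
eef_pos: [0.6247, 0.1419, 0.1274]
tcp_rot: [-0.238, -0.665, 0.666, 0.241]
contact_force: [-0.9, 0.1, 0.9]
opening: 0.553
```

Run:
```python
from h import *
go(.626,.142,.0695,140.4)
p,d=viewer.read_camera('wrist'); cv2.imwrite('pics/w23.png',p[:,:,::-1])
```

```text
t 27.35 tcp [0.6247 0.1419 0.1274] R [[-0.77, -0.004, -0.638], [0.638, -0.0, -0.77], [0.003, -1.0, 0.003]] F [-0.9  0.1  0.9] op 0.553 q [ 0.07  0.31  1.74 -0.    1.09 -2.38]
shift [-1.2 57.9 -1.1] yaw 140.4 tilt 0.26 ty -0.0
```

View pics/w23.png

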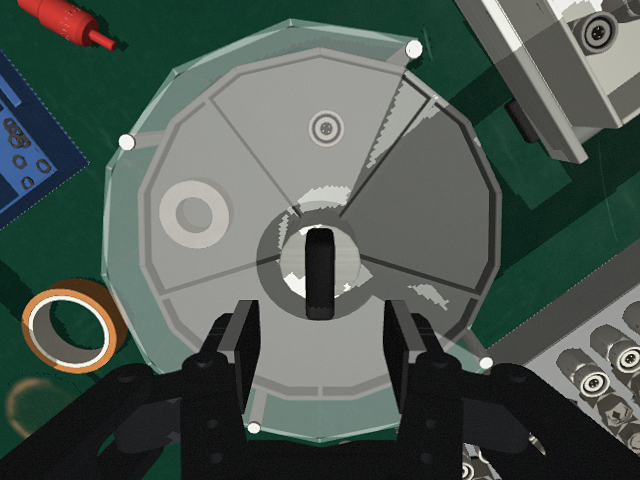

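{"op": "step_arm", "data": {
  "rows": [
    [[0,0,0],[-0.7,20,-0.5],0.45],
    [[0,0,0],[-0.7,45,-0.5],0.45],
    [[0,0,0],[-0.7,57,-0.5],0.5],
    [[0,0,0],[-0.7,59,-0.5],0.65],
    [[0,0,0],[-0.7,59,-0.5],0.8],
    [[0,0,0],[-0.7,59,-0.5],0.95],
    [[0,0,0],[-0.7,59,-0.5],0.95],
    [[0,0,0],[-0.7,59,-0.5],0.95]
  ],
  "newtons": 60
}}

```text
time: 28.07
eef_pos: [0.6259, 0.1423, 0.0708]
tcp_rot: [-0.239, -0.665, 0.666, 0.24]
contact_force: [-3.4, 1.5, -4.2]
opening: 0.149
```

{"op": "step_arm", "data": {
  "rows": [
    [[0,0.6,0],[0,0,0],0.95],
    [[0,1.8,0],[0,0,0],0.95],
    [[0,3.6,0],[0,0,0],0.95],
    [[0,6,0],[0,0,0],0.95],
    [[0,9,0],[0,0,0],0.95],
    [[0,12,0],[0,0,0],0.95],
    [[0,15,0],[0,0,0],0.95],
    [[0,18,0],[0,0,0],0.95],
    [[0,21,0],[0,0,0],0.95],
    [[0,24,0],[0,0,0],0.95]
  ]
}}

```text
time: 28.9
eef_pos: [0.6261, 0.142, 0.0708]
tcp_rot: [-0.373, -0.6, 0.601, 0.374]
contact_force: [-3.9, -0.6, -2.9]
opening: 0.146
```

{"op": "step_arm", "data": {
  "rows": [
    [[0,3,0],[0,0,0],0.95],
    [[0,6,0],[0,0,0],0.95],
    [[0,9,0],[0,0,0],0.95],
    [[0,12,0],[0,0,0],0.95],
    [[0,15,0],[0,0,0],0.95],
    [[0,18,0],[0,0,0],0.95],
    [[0,21,0],[0,0,0],0.95],
    [[0,24,0],[0,0,0],0.95],
    [[0,27,0],[0,0,0],0.95],
    [[0,30,0],[0,0,0],0.95]
  ]
}}

```text
time: 29.73
eef_pos: [0.6262, 0.1415, 0.0708]
tcp_rot: [-0.516, -0.483, 0.484, 0.516]
contact_force: [-4.0, -0.6, -3.8]
opening: 0.148
```

{"op": "step_arm", "data": {
  "rows": [
    [[0,3,0],[0,0,0],0.95],
    [[0,6,0],[0,0,0],0.95],
    [[0,9,0],[0,0,0],0.95],
    [[0,12,0],[0,0,0],0.95],
    [[0,14.4,0],[0,0,0],0.95],
    [[0,16.4,0],[0,0,0],0.95],
    [[0,17.6,0],[0,0,0],0.95],
    [[0,18,0],[0,0,0],0.95],
    [[0,18,0],[0,0,0],0.95],
    [[0,18,0],[0,0,0],0.95]
  ]
}}

```text
time: 30.57
eef_pos: [0.6262, 0.1413, 0.0708]
tcp_rot: [-0.585, -0.397, 0.398, 0.585]
contact_force: [-4.1, -2.4, -2.3]
opening: 0.147
```

{"op": "step_arm", "data": {
  "rows": [
    [[0,0,0],[0,0,0],0.45],
    [[0,0,0],[0,0,0],0.45],
    [[0,0,0],[0,-15,0],0.45],
    [[0,0,0],[0,-45,0],0.45],
    [[0,0,0],[0,-58,0],0.45],
    [[0,0,0],[0,-60,0],0.45],
    [[0,0,0],[0,-60,0],0.45],
    [[0,0,0],[0,-60,0],0.45]
  ]
}}

```text
time: 31.23
eef_pos: [0.6268, 0.142, 0.1309]
tcp_rot: [0.585, 0.398, -0.397, -0.585]
contact_force: [-0.1, 0.2, -0.6]
opening: 0.546
```

Run:
```python
from h import *
st()
c=viewer.calibration('wrist'); np.savez('w24.npz',**c)
p,d=viewer.read_camera('wrist'); cv2.imwrite('pics/w24.png',p[:,:,::-1])
```

```text
t 31.23 tcp [0.6268 0.142  0.1309] R [[0.368, 0.0, -0.93], [0.93, 0.0, 0.368], [0.0, -1.0, -0.0]] F [-0.1  0.2 -0.6] op 0.546 q [ 0.07  0.31  1.74  0.    1.09 -1.13]
```

View pics/w24.png

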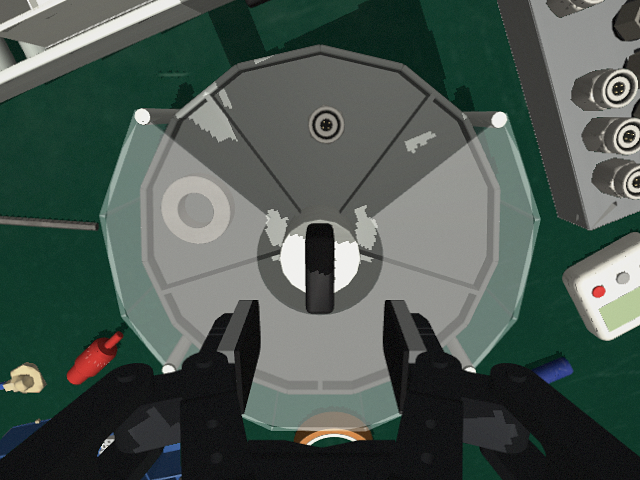

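Run:
```python
from h import *
c=dict(np.load('w24.npz'))
q=ray_plane(c,[(326,124)],.057)[0]; print(q)
go(q[0],q[1],.1,72)
```

```text
[0.56174383 0.17051307 0.057     ]
t 31.28 tcp [0.6261 0.1419 0.1298] R [[0.368, -0.002, -0.93], [0.93, -0.0, 0.368], [-0.001, -1.0, 0.001]] F [ 0.1 -0.6 -0.5] op 0.551 q [ 0.07  0.31  1.74  0.    1.09 -1.13]
shift [ 2.9 29.9 70.4] yaw 68.4 tilt 0.09 ty -3.6
```

{"op": "step_arm", "data": {
  "rows": [
    [[0,-2,0],[1,0,20],0.45],
    [[0,-4,0],[3,5,48],0.45],
    [[0,-4,0],[3,20,68],0.45],
    [[0,-4,0],[3,30,70.5],0.45],
    [[0,-4,0],[3,30,70.5],0.45],
    [[0,-4,0],[3,30,70.5],0.45],
    [[0,-4,0],[3,30,70.5],0.45]
  ]
}}

```text
time: 31.87
eef_pos: [0.5636, 0.1703, 0.1011]
tcp_rot: [0.571, 0.418, -0.417, -0.57]
contact_force: [0.8, -0.1, -0.1]
opening: 0.546
```

Run:
```python
from h import *
go(.5617,.1705,.033,72)
p,d=viewer.read_camera('wrist'); cv2.imwrite('pics/w25.png',p[:,:,::-1])
```

```text
t 31.87 tcp [0.5636 0.1703 0.1011] R [[0.302, 0.001, -0.953], [0.953, -0.0, 0.302], [0.0, -1.0, -0.001]] F [ 0.8 -0.1 -0.1] op 0.546 q [ 0.12  0.24  1.89 -0.    1.01 -1.14]
shift [-0.4 68.1  1.9] yaw 72.4 tilt 0.05 ty 0.4
```

View pics/w25.png

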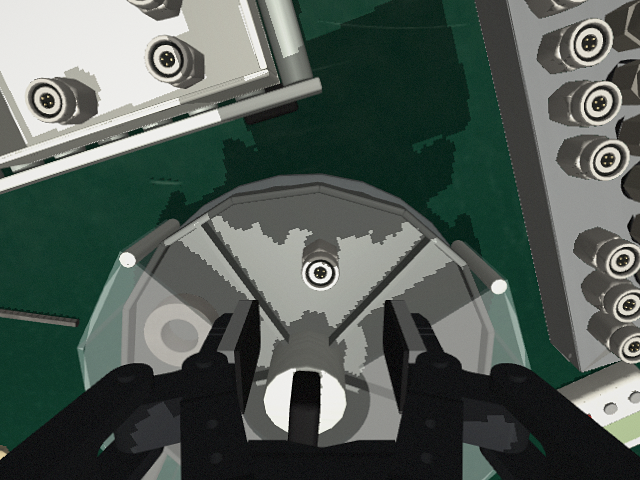

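{"op": "step_arm", "data": {
  "rows": [
    [[0,0,0],[0,20,1],0.5],
    [[0,0,0],[0,45,1],0.5],
    [[0,0,0],[0,62,1],0.5],
    [[0,0,0],[0,67.5,1],0.5],
    [[0,0,0],[0,67.5,1],0.65],
    [[0,0,0],[0,67.5,1],0.8],
    [[0,0,0],[0,67.5,1],0.9],
    [[0,0,0],[0,67.5,1],0.9],
    [[0,0,0],[0,67.5,1],0.9]
  ],
  "newtons": 50
}}

```text
time: 32.67
eef_pos: [0.5624, 0.1711, 0.0348]
tcp_rot: [0.571, 0.419, -0.417, -0.57]
contact_force: [0.4, 0.1, 0.0]
opening: 0.198
```

Run:
```python
from h import *
go(.421,.095,.113,89)
```

```text
t 32.67 tcp [0.5624 0.1711 0.0348] R [[0.302, 0.002, -0.953], [0.953, 0.0, 0.302], [0.001, -1.0, -0.002]] F [0.4 0.1 0. ] op 0.198 q [ 0.12  0.33  1.91 -0.    0.89 -1.14]
shift [-115.1  -78.6  111.7] yaw 72.4 tilt 0.13 ty -16.6
```

{"op": "step_arm", "data": {
  "rows": [
    [[0,0,0],[0,-8,0],0.9],
    [[0,0,0],[0,-30,0],0.9],
    [[0,0,0],[0,-65,0],0.9],
    [[0,-5,0],[-18,-80,17],0.9],
    [[0,-10,0],[-45,-80,44],0.9],
    [[0,-16.6,0],[-72,-80,70],0.9],
    [[0,-16.6,0],[-98,-80,95],0.9],
    [[0,-16.6,0],[-112,-80,108],0.9],
    [[0,-16.6,0],[-115,-80,111],0.9],
    [[0,-16.6,0],[-115,-80,111],0.9]
  ]
}}

```text
time: 33.5
eef_pos: [0.4207, 0.0946, 0.1143]
tcp_rot: [0.505, 0.496, -0.495, -0.504]
contact_force: [0.3, -0.3, -0.1]
opening: 0.196
```

{"op": "step_arm", "data": {
  "rows": [
    [[0,0,0],[0,0,0],0.9]
  ]
}}

```text
time: 33.58
eef_pos: [0.4223, 0.095, 0.1146]
tcp_rot: [0.505, 0.496, -0.495, -0.504]
contact_force: [0.5, 0.6, 0.3]
opening: 0.196
```

Run:
```python
from h import *
go(.421,.095,.0395,89)
p,d=viewer.read_camera('wrist'); cv2.imwrite('pics/w26.png',p[:,:,::-1])
```

```text
t 33.58 tcp [0.4223 0.095  0.1146] R [[0.017, 0.003, -1.0], [1.0, 0.0, 0.017], [0.0, -1.0, -0.003]] F [0.5 0.6 0.3] op 0.196 q [-0.01 -0.13  2.25  0.    1.02 -1.57]
shift [ 0.  75.1  1.5] yaw 89.0 tilt 0.18 ty 0.0
```

View pics/w26.png

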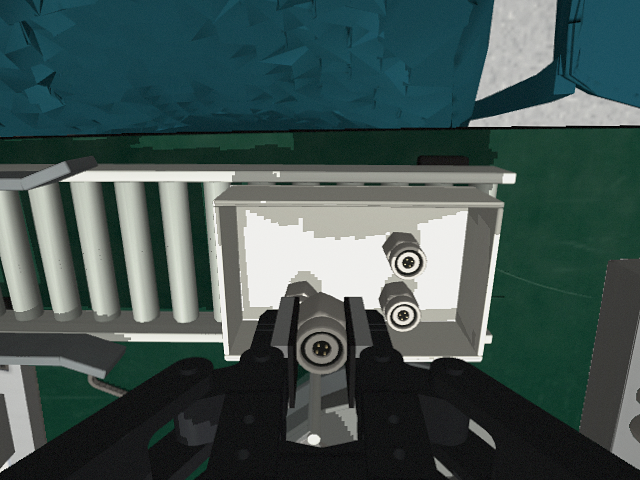

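{"op": "step_arm", "data": {
  "rows": [
    [[0,0,0],[0,10,3],0.9],
    [[0,0,0],[0,35,3.5],0.9],
    [[0,0,0],[0,60,3.5],0.9],
    [[0,0,0],[0,70,3.5],0.9],
    [[0,0,0],[0,73,3.5],0.9],
    [[0,0,0],[0,74,3.5],0.9],
    [[0,0,0],[0,74,3.5],0.85],
    [[0,0,0],[0,74,3.5],0.7],
    [[0,0,0],[0,74,3.5],0.68],
    [[0,0,0],[0,74,3.5],0.68]
  ]
}}

```text
time: 34.47
eef_pos: [0.4184, 0.0949, 0.0405]
tcp_rot: [0.505, 0.496, -0.495, -0.504]
contact_force: [-0.4, -0.9, -0.7]
opening: 0.318
```

{"op": "step_arm", "data": {
  "rows": [
    [[0,0,0],[0,-8,0],0.68],
    [[0,0,0],[0,-30,0],0.68],
    [[0,0,0],[0,-65,0],0.68],
    [[0,0,0],[0,-92,0],0.55],
    [[0,0,0],[0,-98,0],0.45],
    [[0,0,0],[0,-100,0],0.45],
    [[0,0,0],[0,-100,0],0.45]
  ]
}}

```text
time: 35.05
eef_pos: [0.4175, 0.0949, 0.14]
tcp_rot: [0.505, 0.496, -0.495, -0.504]
contact_force: [-0.3, -1.1, -0.7]
opening: 0.555
```

Run:
```python
from h import *
go(.626,.142,.13,68.4)
p,d=viewer.read_camera('wrist'); cv2.imwrite('pics/w27.png',p[:,:,::-1])
```

```text
t 35.05 tcp [0.4175 0.0949 0.14  ] R [[0.017, 0.001, -1.0], [1.0, -0.0, 0.017], [-0.0, -1.0, -0.001]] F [-0.3 -1.1 -0.7] op 0.555 q [-0.01 -0.18  2.24 -0.    1.08 -1.57]
shift [  50.6   10.2 -207.7] yaw 89.0 tilt 0.07 ty 20.6
```

View pics/w27.png

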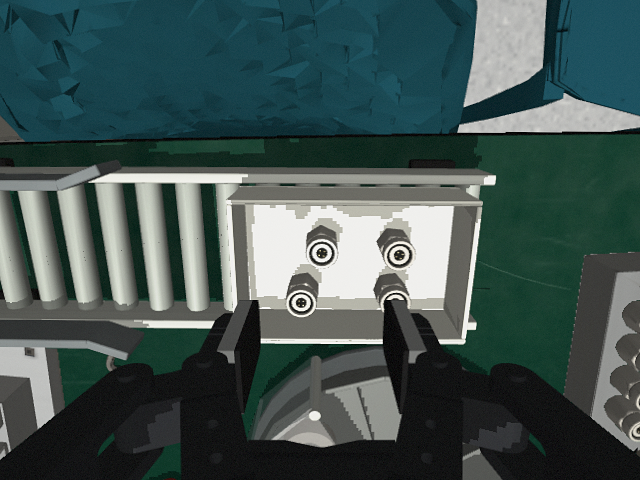

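{"op": "step_arm", "data": {
  "rows": [
    [[0,0,0],[20,0,-4],0.6],
    [[0,0,0],[58,0,-10],0.7],
    [[0,0,0],[96,0,-18],0.9],
    [[0,0,0],[118,0,-22],1],
    [[0,0,0],[121,20,-22],1],
    [[0,0,0],[121,58,-22],1],
    [[0,0,0],[121,80,-22],1],
    [[0,0,0],[121,88,-22],1],
    [[0,0,0],[121,90,-22],1],
    [[0,0,0],[121,90,-22],1]
  ],
  "newtons": 40
}}

```text
time: 35.93
eef_pos: [0.4408, 0.2152, 0.0485]
tcp_rot: [-0.504, -0.495, 0.496, 0.505]
contact_force: [0.3, 1.0, -0.4]
opening: 0.0
```

Run:
```python
from h import *
go(.438,-.012,.05,89)
p,d=viewer.read_camera('wrist'); cv2.imwrite('pics/w28.png',p[:,:,::-1])
```

```text
t 35.93 tcp [0.4408 0.2152 0.0485] R [[0.017, -0.002, -1.0], [1.0, -0.001, 0.017], [-0.001, -1.0, 0.002]] F [ 0.3  1.  -0.4] op 0.0 q [ 0.25  0.12  2.14 -0.    0.88 -1.31]
shift [-227.2   -1.4   -1.1] yaw 89.0 tilt 0.14 ty 0.0
```

View pics/w28.png

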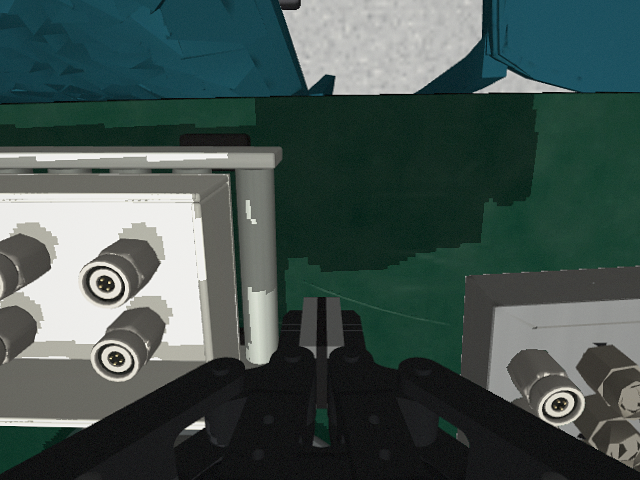

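{"op": "step_arm", "data": {
  "rows": [
    [[0,0,0],[-8,0,0],1],
    [[0,0,0],[-14,0,0],1],
    [[0,0,0],[-16,0,0],1],
    [[0,0,0],[-18,0,0],1],
    [[0,0,0],[-20,0,0],1],
    [[0,0,0],[-22,0,0],1],
    [[0,0,0],[-24,0,0],1],
    [[0,0,0],[-26.5,0,0],1],
    [[0,0,0],[-29.5,0,0],1],
    [[0,0,0],[-33,0,0],1]
  ]
}}

```text
time: 36.82
eef_pos: [0.441, 0.1825, 0.0496]
tcp_rot: [0.504, 0.496, -0.496, -0.504]
contact_force: [-0.8, -0.4, 1.1]
opening: -0.001
```

{"op": "step_arm", "data": {
  "rows": [
    [[0,0,0],[-4,0,0],1],
    [[0,0,0],[-8,0,0],1],
    [[0,0,0],[-12,0,0],1],
    [[0,0,0],[-16,0,0],1],
    [[0,0,0],[-20,0,0],1],
    [[0,0,0],[-24,0,0],1],
    [[0,0,0],[-28,0,0],1],
    [[0,0,0],[-32,0,0],1],
    [[0,0,0],[-36,0,0],1],
    [[0,0,0],[-40,0,0],1]
  ]
}}

```text
time: 37.65
eef_pos: [0.4401, 0.1421, 0.0494]
tcp_rot: [-0.504, -0.496, 0.496, 0.504]
contact_force: [-0.2, 0.6, 0.7]
opening: -0.002
```

Run:
```python
from h import *
go(.438,-.012,.05,89)
p,d=viewer.read_camera('wrist'); cv2.imwrite('pics/w29.png',p[:,:,::-1])
```

```text
t 37.65 tcp [0.4401 0.1421 0.0494] R [[0.017, -0.0, -1.0], [1.0, -0.0, 0.017], [-0.0, -1.0, 0.0]] F [-0.2  0.6  0.7] op -0.002 q [ 0.09  0.06  2.21 -0.    0.87 -1.46]
shift [-154.1   -0.6   -0.5] yaw 89.0 tilt 0.02 ty 0.0
```

View pics/w29.png

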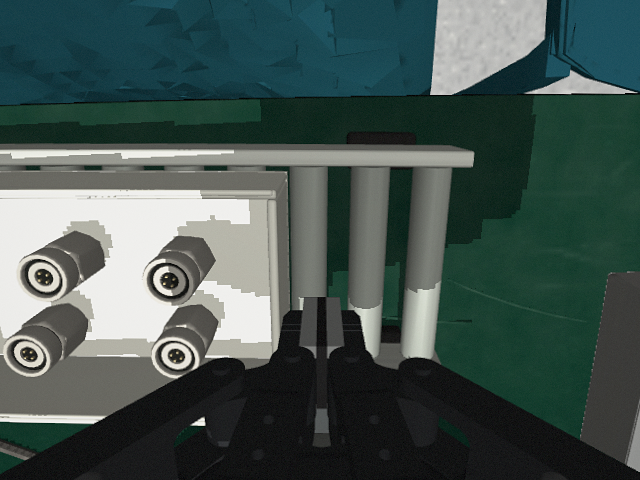

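{"op": "step_arm", "data": {
  "rows": [
    [[0,0,0],[-4,0,0],1],
    [[0,0,0],[-8,0,0],1],
    [[0,0,0],[-12,0,0],1],
    [[0,0,0],[-16,0,0],1],
    [[0,0,0],[-20,0,0],1],
    [[0,0,0],[-24,0,0],1],
    [[0,0,0],[-28,0,0],1],
    [[0,0,0],[-32,0,0],1],
    [[0,0,0],[-36,0,0],1],
    [[0,0,0],[-40,0,0],1]
  ]
}}

```text
time: 38.53
eef_pos: [0.4395, 0.1021, 0.0493]
tcp_rot: [-0.504, -0.496, 0.496, 0.504]
contact_force: [-0.7, 1.5, -0.7]
opening: 0.001
```

{"op": "step_arm", "data": {
  "rows": [
    [[0,0,0],[-4,0,0],1],
    [[0,0,0],[-8,0,0],1],
    [[0,0,0],[-12,0,0],1],
    [[0,0,0],[-16,0,0],1],
    [[0,0,0],[-20,0,0],1],
    [[0,0,0],[-24,0,0],1],
    [[0,0,0],[-28,0,0],1],
    [[0,0,0],[-32,0,0],1],
    [[0,0,0],[-36,0,0],1],
    [[0,0,0],[-40,0,0],1]
  ]
}}

```text
time: 39.37
eef_pos: [0.4389, 0.0621, 0.0494]
tcp_rot: [0.504, 0.496, -0.496, -0.504]
contact_force: [1.2, 0.8, -1.4]
opening: 0.001
```

{"op": "step_arm", "data": {
  "rows": [
    [[0,0,0],[-4,0,0],1],
    [[0,0,0],[-8,0,0],1],
    [[0,0,0],[-12,0,0],1],
    [[0,0,0],[-16,0,0],1],
    [[0,0,0],[-20,0,0],1],
    [[0,0,0],[-24,0,0],1],
    [[0,0,0],[-28,0,0],1],
    [[0,0,0],[-31,0,0],1],
    [[0,0,0],[-34,0,0],1],
    [[0,0,0],[-37,0,0],1]
  ]
}}

```text
time: 40.2
eef_pos: [0.4383, 0.0252, 0.0495]
tcp_rot: [-0.504, -0.496, 0.496, 0.504]
contact_force: [0.1, 1.2, 0.2]
opening: 0.001
```

Run:
```python
from h import *
go(.438,-.012,.05,89)
p,d=viewer.read_camera('wrist'); cv2.imwrite('pics/w30.png',p[:,:,::-1])
```

```text
t 40.2 tcp [0.4383 0.0252 0.0495] R [[0.017, 0.0, -1.0], [1.0, 0.0, 0.017], [0.0, -1.0, -0.0]] F [0.1 1.2 0.2] op 0.001 q [-0.17  0.01  2.26  0.    0.87 -1.73]
shift [-37.2  -0.5  -0.4] yaw 89.0 tilt 0.01 ty 0.0
```

View pics/w30.png

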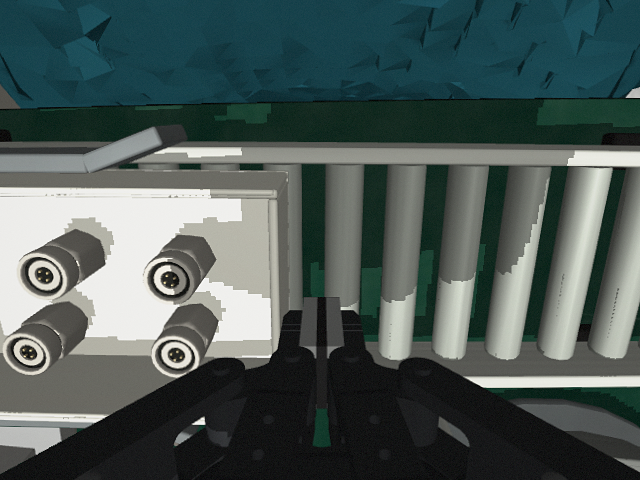

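{"op": "step_arm", "data": {
  "rows": [
    [[0,0,0],[-3,0,0],1],
    [[0,0,0],[-6,0,0],1],
    [[0,0,0],[-9,0,0],1],
    [[0,0,0],[-12,0,0],1],
    [[0,0,0],[-15,0,0],1],
    [[0,0,0],[-17.5,0,0],1],
    [[0,0,0],[-20,0,0],1],
    [[0,0,0],[-22.5,0,0],1],
    [[0,0,0],[-25,0,0],1],
    [[0,0,0],[-27,0,0],1]
  ]
}}

```text
time: 41.08
eef_pos: [0.4378, -0.0017, 0.0495]
tcp_rot: [0.504, 0.496, -0.496, -0.504]
contact_force: [0.3, 0.8, 1.1]
opening: -0.001
```

{"op": "step_arm", "data": {
  "rows": [
    [[0,0,0],[-1.5,0,0],1],
    [[0,0,0],[-3,0,0],1],
    [[0,0,0],[-4.5,0,0],1],
    [[0,0,0],[-6,0,0],1],
    [[0,0,0],[-7,0,0],1]
  ]
}}

```text
time: 41.5
eef_pos: [0.4375, -0.0065, 0.0495]
tcp_rot: [-0.503, -0.496, 0.494, 0.506]
contact_force: [0.0, 13.0, 2.9]
opening: 0.001
```

Run:
```python
from h import *
go(.438,-.012,.05,89)
p,d=viewer.read_camera('wrist'); cv2.imwrite('pics/w31.png',p[:,:,::-1])
p,d=crop('top','pics/t31.png',240,270,220,100,3.6)
```

```text
t 41.5 tcp [ 0.4375 -0.0065  0.0495] R [[0.02, -0.0, -1.0], [1.0, 0.006, 0.02], [0.006, -1.0, 0.001]] F [ 0.  13.   2.9] op 0.001 q [-0.25  0.    2.27  0.01  0.87 -1.81]
shift [-5.5 -0.6 -0.6] yaw 88.9 tilt 0.32 ty -0.1
```

View pics/t31.png

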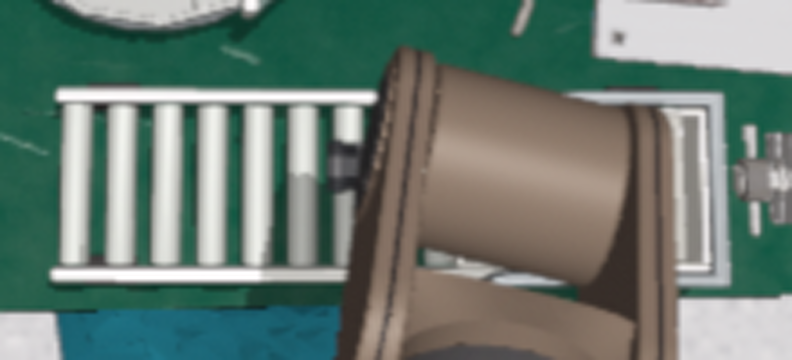

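{"op": "step_arm", "data": {
  "rows": [
    [[0,0,0],[1,0,0],1],
    [[0,0,0],[3,0,0],1],
    [[0,0,0],[8,0,0],1],
    [[0,0,0],[20,0,0],1],
    [[0,0,0],[30,-15,0],1],
    [[0,0,0],[36,-50,0],0.8],
    [[0,0,0],[36,-85,0],0.45],
    [[0,0,0],[36,-95,0],0.45],
    [[0,0,0],[36,-95,0],0.45],
    [[0,0,0],[36,-95,0],0.45]
  ]
}}

```text
time: 42.43
eef_pos: [0.4384, 0.0274, 0.1444]
tcp_rot: [0.505, 0.496, -0.496, -0.504]
contact_force: [-0.8, -0.4, 0.2]
opening: 0.55
```

Run:
```python
from h import *
go(.626,.142,.13,68.4)
c=viewer.calibration('wrist'); np.savez('w32.npz',**c)
p,d=viewer.read_camera('wrist'); cv2.imwrite('pics/w32.png',p[:,:,::-1])
```

```text
t 42.43 tcp [0.4384 0.0274 0.1444] R [[0.017, 0.001, -1.0], [1.0, -0.001, 0.017], [-0.001, -1.0, -0.001]] F [-0.8 -0.4  0.2] op 0.55 q [-0.17 -0.16  2.21 -0.    1.09 -1.72]
shift [ 117.7   14.6 -185.7] yaw 89.0 tilt 0.06 ty 20.6
```

View pics/w32.png

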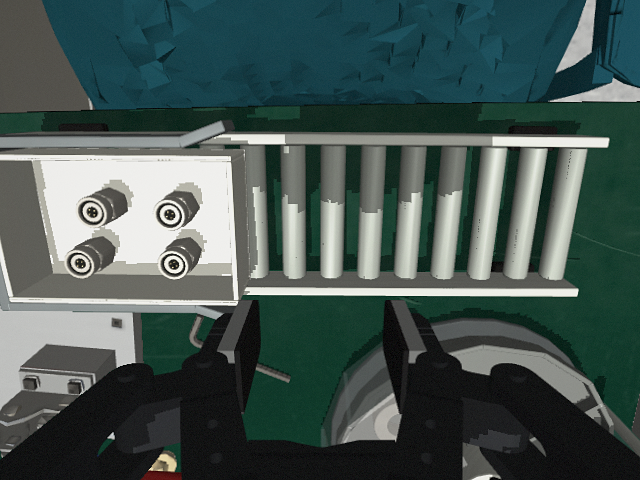

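{"op": "step_arm", "data": {
  "rows": [
    [[0,4,0],[10,0,-16],0.45],
    [[0,8,0],[30,5,-48],0.45],
    [[0,12,0],[51,14,-81],0.45],
    [[0,16,0],[72,14,-114],0.45],
    [[0,20,0],[93,14,-147],0.45],
    [[0,20.6,0],[111,14,-176],0.45],
    [[0,20.6,0],[118,14,-186.5],0.45],
    [[0,20.6,0],[118,14,-186.5],0.45],
    [[0,20.6,0],[118,14,-186.5],0.45],
    [[0,20.6,0],[118,14,-186.5],0.45]
  ]
}}

```text
time: 43.32
eef_pos: [0.6248, 0.1417, 0.1281]
tcp_rot: [-0.584, -0.396, 0.399, 0.586]
contact_force: [-0.1, 0.1, -0.3]
opening: 0.55
```

Run:
```python
from h import *
c=dict(np.load('w32.npz')); print(ray_plane(c,[(245,150),(235,300)],.072).round(4))
go(.626,.142,.0695,68.4)
p,d=viewer.read_camera('wrist'); cv2.imwrite('pics/w33.png',p[:,:,::-1])
p,d=crop('top','pics/t33.png',210,150,240,210,2.8)
```

```text
[[ 0.3798 -0.0105  0.072 ]
 [ 0.4644 -0.0223  0.072 ]]
t 43.32 tcp [0.6248 0.1417 0.1281] R [[0.368, -0.005, -0.93], [0.93, -0.001, 0.368], [-0.002, -1.0, 0.004]] F [-0.1  0.1 -0.3] op 0.55 q [ 0.07  0.31  1.74 -0.    1.09 -1.13]
shift [ 0.8 58.6 -1.2] yaw 68.4 tilt 0.26 ty 0.0
```

View pics/w33.png

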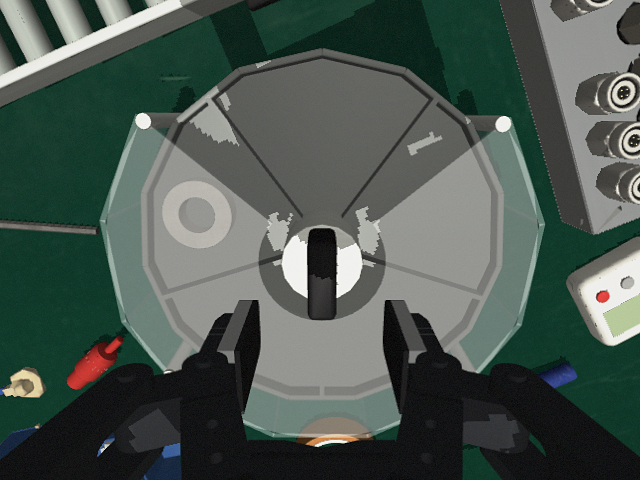

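View pics/t33.png

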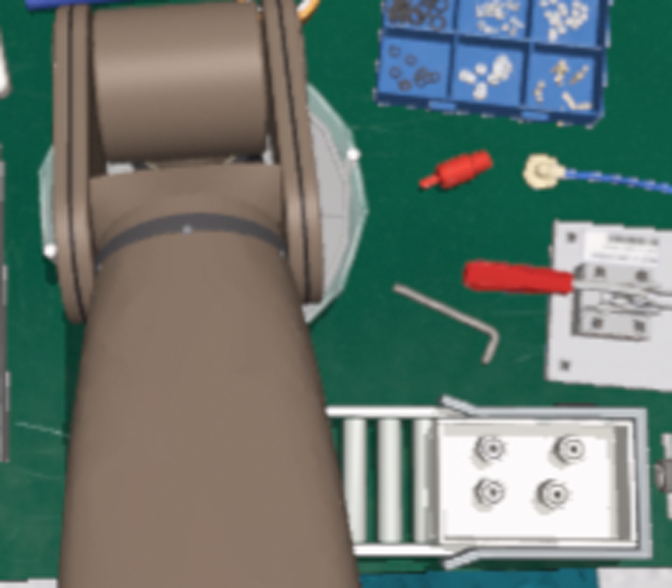

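Run:
```python
from h import *
c=viewer.calibration('top')
f=lambda L:[(210+a/2.8,150+b/2.8) for a,b in L]
q=ray_plane(c,f([(440,418),(633,418),(633,545),(440,545)]),.072);print(q.round(4),q.mean(0))
print(ray_plane(c,f([(640,410),(650,555)]),.066))
p,d=crop('top','pics/t34.png',350,280,110,90,7)
```

```text
[[ 0.4684 -0.0223  0.072 ]
 [ 0.466  -0.1566  0.072 ]
 [ 0.3802 -0.1512  0.072 ]
 [ 0.3827 -0.019   0.072 ]] [ 0.42435401 -0.08726514  0.072     ]
[[ 0.471555   -0.16360881  0.066     ]
 [ 0.3727949  -0.16420982  0.066     ]]
```

View pics/t34.png

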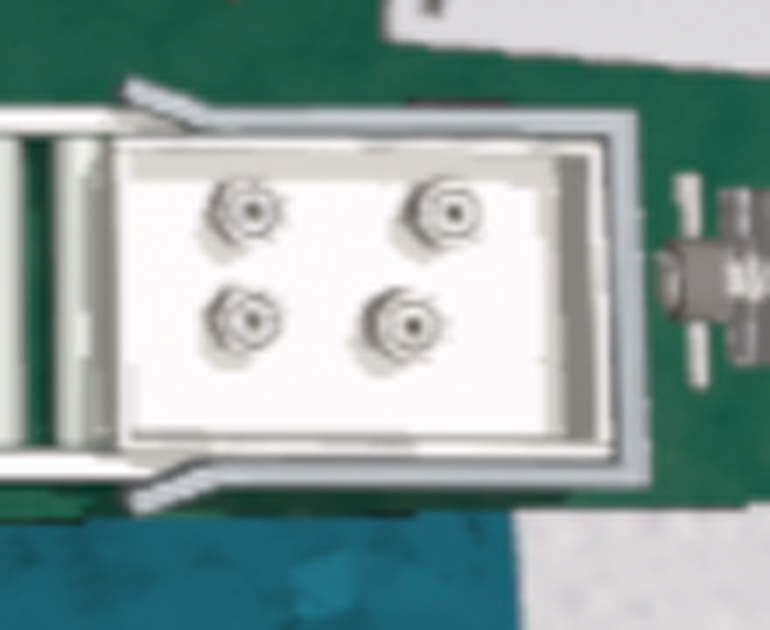

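{"op": "step_arm", "data": {
  "rows": [
    [[0,0,0],[0.3,20,-0.5],0.45],
    [[0,0,0],[0.3,45,-0.5],0.45],
    [[0,0,0],[0.3,57,-0.5],0.5],
    [[0,0,0],[0.3,59,-0.5],0.65],
    [[0,0,0],[0.3,59,-0.5],0.8],
    [[0,0,0],[0.3,59,-0.5],0.95],
    [[0,0,0],[0.3,59,-0.5],0.95],
    [[0,0,0],[0.3,59,-0.5],0.95]
  ],
  "newtons": 60
}}

```text
time: 44.13
eef_pos: [0.6264, 0.1412, 0.0714]
tcp_rot: [0.585, 0.397, -0.399, -0.585]
contact_force: [-3.1, -4.7, -3.1]
opening: 0.152
```

{"op": "step_arm", "data": {
  "rows": [
    [[0,0.6,0],[0,0,0],0.95],
    [[0,1.8,0],[0,0,0],0.95],
    [[0,3.6,0],[0,0,0],0.95],
    [[0,6,0],[0,0,0],0.95],
    [[0,9,0],[0,0,0],0.95],
    [[0,12,0],[0,0,0],0.95],
    [[0,15,0],[0,0,0],0.95],
    [[0,18,0],[0,0,0],0.95],
    [[0,21,0],[0,0,0],0.95],
    [[0,24,0],[0,0,0],0.95]
  ]
}}

```text
time: 44.97
eef_pos: [0.6261, 0.1408, 0.0714]
tcp_rot: [0.655, 0.266, -0.269, -0.654]
contact_force: [-3.7, -5.9, -2.4]
opening: 0.152
```

{"op": "step_arm", "data": {
  "rows": [
    [[0,3,0],[0,0,0],0.95],
    [[0,6,0],[0,0,0],0.95],
    [[0,9,0],[0,0,0],0.95],
    [[0,12,0],[0,0,0],0.95],
    [[0,15,0],[0,0,0],0.95],
    [[0,18,0],[0,0,0],0.95],
    [[0,21,0],[0,0,0],0.95],
    [[0,24,0],[0,0,0],0.95],
    [[0,27,0],[0,0,0],0.95],
    [[0,30,0],[0,0,0],0.95]
  ]
}}

```text
time: 45.8
eef_pos: [0.6256, 0.1405, 0.0714]
tcp_rot: [0.703, 0.087, -0.091, -0.7]
contact_force: [-4.8, -7.4, -2.1]
opening: 0.146
```

{"op": "step_arm", "data": {
  "rows": [
    [[0,3,0],[0,0,0],0.95],
    [[0,6,0],[0,0,0],0.95],
    [[0,9,0],[0,0,0],0.95],
    [[0,12,0],[0,0,0],0.95],
    [[0,14.4,0],[0,0,0],0.95],
    [[0,16.4,0],[0,0,0],0.95],
    [[0,17.6,0],[0,0,0],0.95],
    [[0,18,0],[0,0,0],0.95],
    [[0,18,0],[0,0,0],0.95],
    [[0,18,0],[0,0,0],0.95]
  ]
}}

```text
time: 46.63
eef_pos: [0.6252, 0.1405, 0.0714]
tcp_rot: [0.708, -0.024, 0.02, -0.705]
contact_force: [-6.4, -7.0, -0.7]
opening: 0.149
```

{"op": "step_arm", "data": {
  "rows": [
    [[0,0,0],[0,0,0],0.45],
    [[0,0,0],[0,0,0],0.45],
    [[0,0,0],[0,-15,0],0.45],
    [[0,0,0],[0,-45,0],0.45],
    [[0,0,0],[0,-80,0],0.45],
    [[0,0,0],[0,-110,0],0.45],
    [[0,0,0],[0,-120,0],0.45],
    [[0,0,0],[0,-120,0],0.45],
    [[0,0,0],[0,-120,0],0.45]
  ]
}}

```text
time: 47.38
eef_pos: [0.6278, 0.1427, 0.1929]
tcp_rot: [-0.707, 0.021, -0.023, 0.707]
contact_force: [0.1, -0.4, -1.4]
opening: 0.552
```

Run:
```python
from h import *
st()
c=viewer.calibration('wrist'); np.savez('w35.npz',**c)
p,d=viewer.read_camera('wrist'); cv2.imwrite('pics/w35.png',p[:,:,::-1])
p,d=viewer.read_camera('scene'); cv2.imwrite('pics/s35.png',p[:,:,::-1])
```

```text
t 47.38 tcp [0.6278 0.1427 0.1929] R [[0.998, 0.003, 0.062], [-0.062, 0.0, 0.998], [0.003, -1.0, 0.001]] F [ 0.1 -0.4 -1.4] op 0.552 q [0.07 0.25 1.69 0.   1.2  0.13]
```

View pics/w35.png

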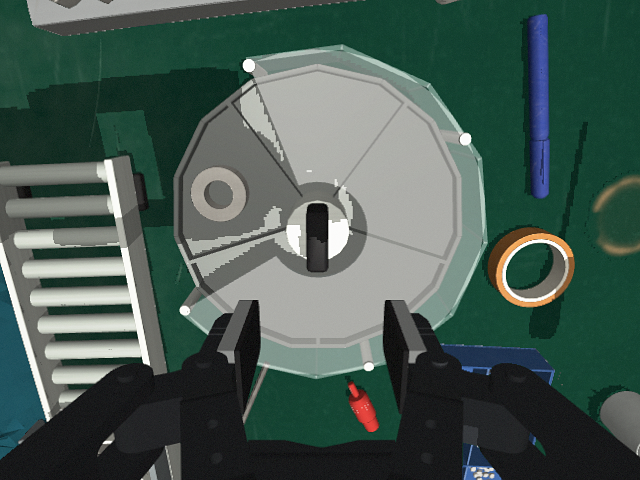

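View pics/s35.png

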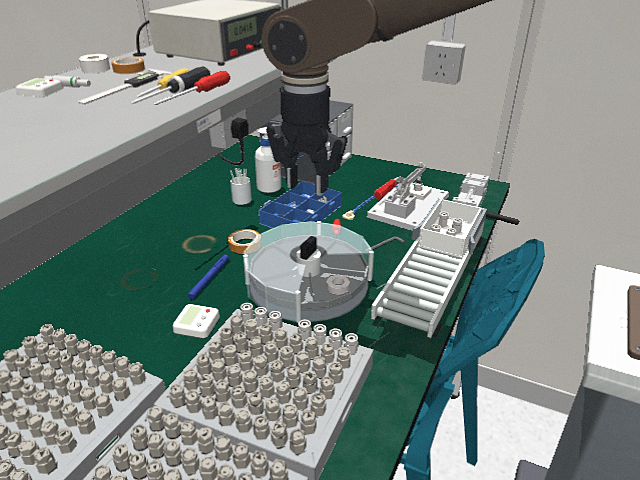

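Run:
```python
from h import *
c=dict(np.load('w35.npz')); r=ray_plane(c,[(219,194)],.044)[0]
pp=np.array([.6255,.142])+.072*np.array([np.cos(np.radians(158)),np.sin(np.radians(158))]); print(r,pp,np.hypot(*(r[:2]-pp)))
c=viewer.calibration('top')
# project stop & tote-home models; track middle from loading end
p=cv2.imread('pics/top0.png'); 
cv2.imwrite('pics/t0e.png',cv2.resize(p[285:365,245:455],None,fx=3.8,fy=3.8,interpolation=cv2.INTER_CUBIC))
crop('scene','pics/s36.png',400,190,120,90,6.5)
```

```text
[0.55563628 0.16779435 0.044     ] [0.55874276 0.16897167] 0.003322096494833009
```

View pics/t0e.png

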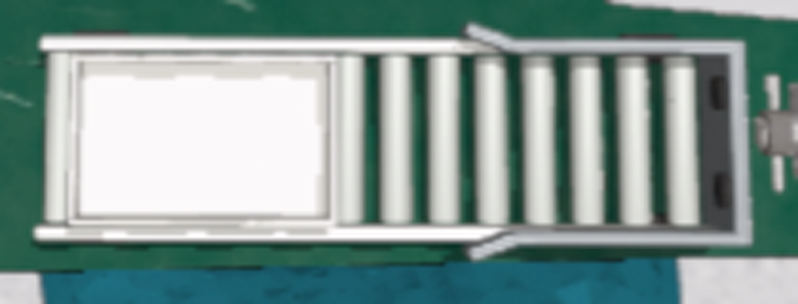

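View pics/s36.png

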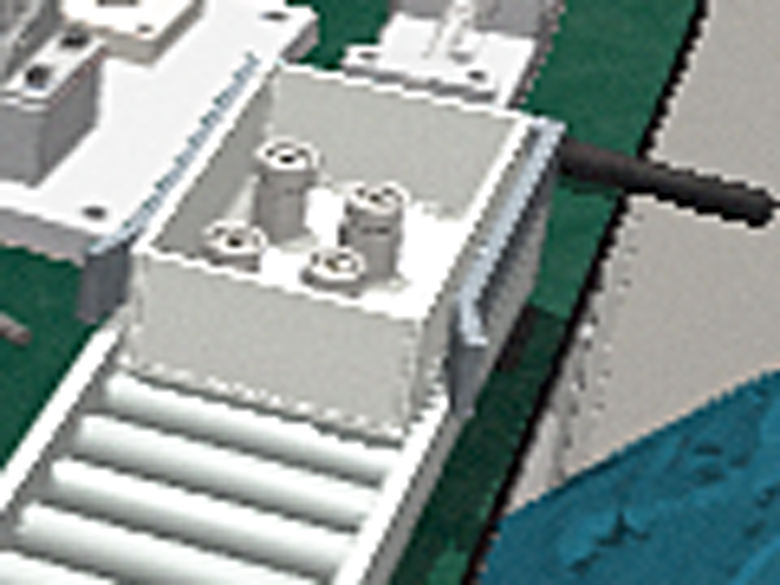

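Run:
```python
from h import *
st(); print(ctrl.sign_off())
```

```text
t 47.53 tcp [0.6259 0.1425 0.1888] R [[0.998, -0.004, 0.062], [-0.062, -0.0, 0.998], [-0.004, -1.0, -0.0]] F [-0.3 -0.2 -1. ] op 0.553 q [0.07 0.25 1.7  0.   1.2  0.13]
the job is handed in; nothing more can be done
None
```

The job was handed in at about 47.5 s, and no verdict was reported. I turned the carousel by its grip and placed all four sensor cells upright on the tote floor. I then pushed the tote into the bay without lifting it and turned the ring gauge's compartment to the open front.

What the last checks showed:
- **Cells:** the wrist and scene pictures taken after the push show all four standing in the tote.
- **Tote:** the push stopped with 13 N against the end stop. The contact point puts the tote centre at y ≈ −0.089. The top camera gives −0.087. Home is −0.0885 to −0.089 when measured from the track's loading end.
- **Disagreement on home:** my first rough estimate, taken from the track's outer corners, put home at −0.094. I set it aside because those corners gave a track length of about 372 mm instead of 360. One wrist-camera reading of the tote's edge corners was also off (−0.011 and −0.022 along the same edge), and I did not use it.
- **Ring gauge:** it is in the carousel, about 3 mm from pick_place in plan.
- **Bystanders:** they look undisturbed in the last pictures, but I did not measure them.
- **Robot:** the gripper is clear of everything, about 190 mm above the bench.

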